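# Walk a heavy battery pack into its test nest and clamp it

### The arm

A 6-joint arm with a two-finger parallel gripper is mounted at the origin on the work surface. World frame = base frame: x ahead of the robot, y to its left, z up, the work surface at z = 0. Lengths are in m, angles in degrees, forces in N, time in s.
With the tool pointing down it reaches from about 0.35 to 0.875 m from the base axis. Payload 4.2 kg.
Tool frame: the origin (TCP) lies on the centre line of the jaws, within the pads' length; the fingertips stand 11 mm ahead of it and the grasp point (between the pads) lies 8 mm behind it; y points along the fingers, z is the direction in which the jaws open and shut, and the axes are right-handed (so a half turn about y gives the same grasp; the last joint's range is limited). The gripper opens to 87 mm and grips with 3 to 60 N. Pads are 19 mm wide; open, the fingers measure 117 mm over their backs; the gripper's body (75 mm by 190 mm) begins 51 mm behind the grasp point.
Start: joints at [-59.038, 22.042, 0.453, 0, -68.411, -14.817], TCP at [0.174, -0.6, 0.234] pointing down, gripper open.
Joint ranges: [-179.83, 179.83], [-69.29, 118.12], [-61.27, 80.66], [-181.25, 117.63], [-171.15, -9.14], [-177.46, 177.46]. Speed limits (degrees/s): [159.86, 159.86, 180, 180, 180, 180].

### API

Orientations are given as a 3x3 rotation matrix whose columns are the frame's x, y, z axes.
In Python, from station import r, optics gives the robot as it stands. The module is installed in compiled form; this text tells all that it offers.
- The arm moves only by the tool step_arm, never from a script. Its argument "moves" is a list that holds one entry, the list of rows, each a list of 7 numbers: the turn, a rotation vector about the tool's x, y, z in rad, then the shift along the tool's x, y, z in cm, then the opening in per cent of the stroke, from 0 (shut) to 100 (fully open). A call has exactly 5 rows; each row is the pose to reach, as a shift and turn from the pose commanded when the call began, along the tool's axes at that moment; what a row does not reach only later rows make up. A row lasts 1/12 s, in which the tool goes at most 41.7 mm and 7.16 degrees, less where a joint would pass 70% of its speed; a pose out of reach is approached as far as the arm can. A call with a gripper value outside its range is refused whole. The fingers move at their own pace and stop on an object; the grip force is fixed at half the most. Time passes only in rows, so rows that repeat a pose let the fingers close, or fill a call up. It gives the time, the measured TCP pose, the force and the opening at its end, in the units of the state.
- r.sense(): the state, without advancing time (a new reading comes with each control period).
- optics.capture(name): name is "scene" or "side" or "wrist"; returns a dict with "image" (480x640x3 uint8, red, green, blue), "fov_y" (degrees; the focal length in pixels is half the picture's height over the tangent of half this angle, whatever the lens; pixels are square), "cx", "cy" (the principal point, pixels), "cam_to_world" (4x4, takes a point from camera to world coordinates). Camera axes: x right, y down, z forward; pixel columns grow to the right and rows downward; lengths in m; the calibration is good to about 2 mm. A picture is of the moment at which its call begins. There is no depth.
- r.finish_job(): hands the job in, once; it reports no verdict.
The state is a dict: "time_s": time; "joints": joint angles; "joint_velocities": joint speeds; "effort": joint torques, N m; "tcp_pos": TCP position; "ee_rot": TCP orientation; "wrist_force": force on the tool from outside, world axes, zero at the start; "moment": the same for the moment, N m; "gripper_width": opening from 0.0 (shut) to 1.0 (fully open).
Only numpy, scipy, OpenCV 4.12 (cv2) and the standard library are available. Lean on these libraries where they do the work, as an engineer would, in place of code of your own. Each camera call takes 0.05 s, during which the arm holds its last target.

### The job

Walk the heavy battery pack forward into the test nest by pushing first one and then the other corner of its near side, until it sits fully home with both spring probes pressed in; then push the red clamp handle all the way down so that the clamp holds it there. Keep every touch on the pack under 22 newtons (a straight shove takes more than that and would ram the probes), do not clamp before the pack is home, and leave the bottle, the tester and the tray where they are.

Things in the scene. Friction and masses are not known exactly. Their poses are not given: they have to be found in the camera images.
- pack: Heavy dark grey battery pack, 3.4 to 3.6 kg, smooth slippery case, 90 mm deep (its x), 190 wide (y), 60 high, blue label on top, yellow patch on its near side, four rubber feet at x +-34, y +-85 mm. Starts on the nest's plate 70 to 95 mm short of home, up to 0.2 rad askew. Origin: centre of underside; x ahead, to the side with two brass pads that goes to the probes; z up. Stays where left.
- pack_near (a point): Centre of the pack's flat near side, 30 mm above its underside, axes as the pack's; the side spans 95 mm left and right of it and from 4 to 60 mm up. Shoving the pack bodily takes 20 to 27 N; a slow push square on this side within 15 mm of one end takes 10 to 20 N (less if it lifts a little, more if it bears down) and swings it: the other end hardly moves, the middle goes ahead 85 mm per radian.
- nest: Test nest fixed to the bench: red-brown plate 340 x 360 x 12 mm; the pack stands and slides on its top, 12 mm above the bench. Origin: under the plate on the centre line; x along that line to the stop, y left, z up; the plate spans x -200 to 140 mm. Upright aluminium stop plate, face at x = 80 mm, 200 wide, 50 high. The toggle clamp at the left fills x 30 to 70, y 118 to 162 mm, up to 100 mm high.
- nest_home (a point): Point on the plate's top where the middle of the pack's underside lies when fully home and square (nest x = 35 mm, y = 0); axes as the nest's. Two aluminium side guides, 22 mm high, inner faces at nest y +-105 mm from x = 0 to 80 mm, flared open from there back to x = -45 mm, leave the pack 10 mm on each side.
- probe_r (a joint): Right brass spring probe in the stop plate at y = -50 mm, 42 mm above the bench: 0 free, when it stands 6.5 mm out of the stop plate's face, value in m pressed in; 0.0065 when the pack lies on the stop plate. Light spring, 0.6 N at first touch, 2.6 N when fully in.
- probe_l (a joint): Left brass spring probe, the same at y = +50 mm.
- clamp (a joint): Handle of the toggle clamp: 0 open (handle raised 0.8 rad from level), 0.8 rad closed (handle level). It stays where it is left; turning it takes about 0.25 N m, a press down of about 5 to 9 N on the red grip. The handle turns about a level line along the nest's x; its arm with a rubber foot comes down on the pack's top as it closes.
- clamp_grip (a point): Middle of the clamp's red round grip (17 mm thick, from 30 to 102 mm out from the pivot), 70 mm out from the pivot along the handle.
- clamp_pivot (a point): Pivot of the clamp handle: x = 50 mm, y = 146 mm in the nest's frame, 93 mm above the bench; axes as the nest's. From here the handle reaches out to the nest's +y (left), raised when open.
- bottle: Small dark bottle with a white cap, 32 mm across, 75 mm high, standing on the nest's plate at its right edge. Origin: centre of the underside. Leave it alone.
- tester: Orange hand tester 130 x 70 x 28 mm lying on the bench beside the nest. Origin: centre of the underside. Leave it alone.
- tray: Blue parts tray 130 x 90 x 28 mm on the bench beside the nest. Origin: centre of the underside. Leave it alone.
Mind the look-alikes: they are no part of the job. Of the things shaped like the pack, the grey one is meant.

How it is judged:
By the outcome, as a careful person would: the job done as asked, in the order asked, and still so for the second after the job is handed in, with the robot touching nothing.
It also fails if it takes over 72 s, if anything falls off the work surface, if the arm or the gripper's body presses on something with over 40 N, if the wrist force passes 120 N, or if a joint passes its speed limit or range.

## Working session

There is one attempt and no reset: what is moved stays moved. The work goes in short steps, Python scripts to look and compute and a tool call to move; the robot and the scene stay as the last step left them, time stands still between calls to the robot, and variables do not carry over. Pictures are saved under pics/ and viewed, and the job is handed in when it is done.

Besides the shell and the picture viewer there is one more tool, called after ">>>" as name(argument=value, ...) on one line, values as JSON. step_arm: Moves the arm, as the interface text tells. Its arguments: {"type":"object","properties":{"moves":{"type":"array"}},"required":["moves"]}

```bash
mkdir -p pics; python3 - <<'E'
from station import r, optics
import cv2,numpy as np
s=r.sense()
for k,v in s.items(): print(k,np.round(v,4).tolist())
for n in ["scene","side","wrist"]:
    c=optics.capture(n); np.savez("pics/%s0.npz"%n,**{k:np.array(v) for k,v in c.items()})
    cv2.imwrite("pics/%s0.png"%n,c["image"][:,:,::-1]); print(n,c["fov_y"],c["cx"],c["cy"],np.round(c["cam_to_world"],3).tolist())
E
```

```text
time_s 0.0
joints [-59.0392, 22.0889, 0.379, -0.0295, -68.412, -14.8158]
joint_velocities [0.0924, 0.0247, 0.0384, -0.0431, 0.1052, 0.0594]
effort [0.0002, -39.0668, 18.7407, 4.2197, 0.0111, -0.0002]
tcp_pos [0.1736, -0.5998, 0.2325]
ee_rot [[0.9606, -0.0007, -0.2779], [0.2779, 0.0021, 0.9606], [-0.0001, -1.0, 0.0022]]
wrist_force [-0.0323, 0.0412, -0.5432]
moment [0.0205, 0.0107, 0.0619]
gripper_width 1.0032
scene 54.910207097852506 320.9514088987722 242.2685786033008 [[-0.085, 0.622, -0.778, 1.462], [0.996, 0.045, -0.073, 0.067], [-0.01, -0.782, -0.624, 0.908], [0.0, 0.0, 0.0, 1.0]]
side 42.034635153031864 317.31679277464445 232.65548986356717 [[0.985, -0.129, 0.111, 0.282], [-0.169, -0.683, 0.71, -1.246], [-0.016, -0.719, -0.695, 1.301], [0.0, 0.0, 0.0, 1.0]]
wrist 61.381636675756084 320.93785184000586 243.13805930707744 [[-0.279, 0.917, 0.287, 0.095], [0.96, 0.266, 0.085, -0.623], [0.002, 0.299, -0.954, 0.384], [0.0, 0.0, 0.0, 1.0]]
```

View pics/scene0.png

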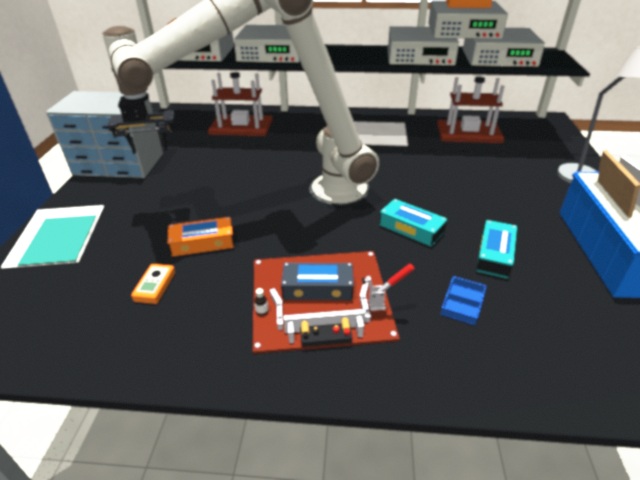

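View pics/side0.png

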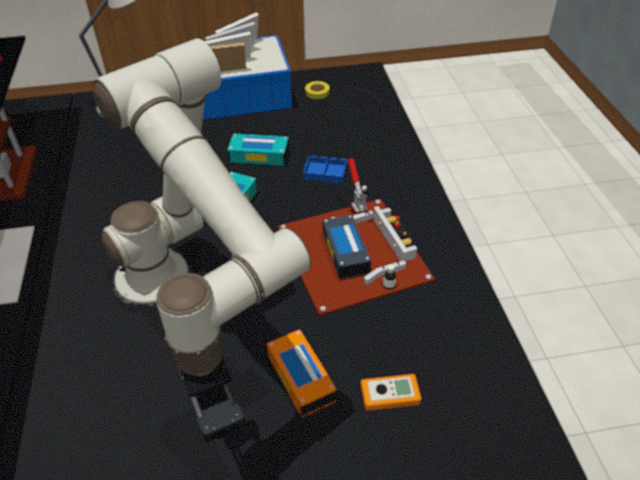

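```bash
cat > h.py <<'E'
import numpy as np,cv2
def load(n):
    return dict(np.load("pics/%s.npz"%n))
def snap(optics,n,tag):
    c=optics.capture(n); np.savez("pics/%s%s.npz"%(n,tag),**{k:np.array(v) for k,v in c.items()})
    cv2.imwrite("pics/%s%s.png"%(n,tag),c["image"][:,:,::-1]); return c
def foc(c): return 240/np.tan(np.radians(float(c["fov_y"]))/2)
def ray(c,uv):
    uv=np.atleast_2d(uv).astype(float); f=foc(c)
    d=np.c_[(uv[:,0]-c["cx"])/f,(uv[:,1]-c["cy"])/f,np.ones(len(uv))]
    T=c["cam_to_world"]; return T[:3,3],d@T[:3,:3].T
def onz(c,uv,z):
    o,d=ray(c,uv); return o+d*((z-o[2])/d[:,2])[:,None]
def proj(c,P):
    T=c["cam_to_world"]; p=(np.atleast_2d(P)-T[:3,3])@T[:3,:3]; f=foc(c)
    return np.c_[p[:,0]/p[:,2]*f+c["cx"],p[:,1]/p[:,2]*f+c["cy"]]
def crop(c,x0,y0,x1,y1,k,name):
    im=c["image"][y0:y1,x0:x1,::-1]; cv2.imwrite("pics/"+name,cv2.resize(im,None,fx=k,fy=k,interpolation=cv2.INTER_CUBIC))
E
python3 - <<'E'
from h import *
for n,b in (("scene0",(240,240,420,360)),("side0",(270,150,440,315))):
    c=load(n); crop(c,*b,4 if n=="scene0" else 3.6,n+"crop.png")
    h=cv2.cvtColor(c["image"],cv2.COLOR_RGB2HSV)
    x0,y0,x1,y1=b
    m=((h[...,0]<12)|(h[...,0]>172))&(h[...,1]>140)&(h[...,2]>60)
    mm=np.zeros(m.shape,np.uint8); mm[y0:y1,x0:x1]=m[y0:y1,x0:x1]*255
    mm=cv2.morphologyEx(mm,cv2.MORPH_OPEN,np.ones((3,3)))
    # remove bright handle
    print(n,np.median(h[mm>0],axis=0))
    cs,_=cv2.findContours(mm,cv2.RETR_EXTERNAL,cv2.CHAIN_APPROX_NONE)
    for q in sorted(cs,key=cv2.contourArea)[::-1][:3]:
        hu=cv2.convexHull(q); a=cv2.approxPolyDP(hu,6,True)[:,0]
        print(cv2.contourArea(q),a.tolist()); print(onz(c,a,.012).round(3).tolist())
E
```

```text
scene0 [  6. 193. 190.]
4059.0 [[375, 256], [382, 283], [304, 349], [253, 352], [254, 265], [267, 258]]
[[0.398, 0.129, 0.012], [0.513, 0.148, 0.012], [0.758, -0.044, 0.012], [0.777, -0.165, 0.012], [0.465, -0.225, 0.012], [0.431, -0.193, 0.012]]
1000.5 [[387, 297], [398, 339], [351, 344], [344, 329]]
[[0.567, 0.16, 0.012], [0.71, 0.183, 0.012], [0.734, 0.069, 0.012], [0.688, 0.05, 0.012]]
215.0 [[413, 265], [388, 281]]
[[0.43, 0.239, 0.012], [0.504, 0.165, 0.012]]
side0 [  7. 203. 136.]
4481.5 [[430, 271], [429, 282], [319, 314], [286, 223], [351, 207]]
[[0.769, -0.139, 0.012], [0.754, -0.177, 0.012], [0.44, -0.232, 0.012], [0.401, 0.129, 0.012], [0.609, 0.164, 0.012]]
956.0 [[369, 220], [397, 261], [370, 268], [357, 225]]
[[0.65, 0.096, 0.012], [0.689, -0.085, 0.012], [0.608, -0.097, 0.012], [0.61, 0.081, 0.012]]
150.0 [[349, 158], [357, 181]]
[[0.654, 0.408, 0.012], [0.654, 0.284, 0.012]]
```

View pics/scene0crop.png

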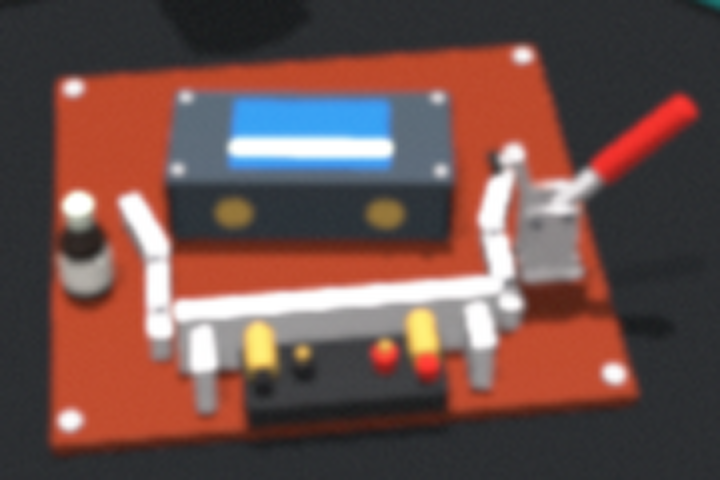

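View pics/side0crop.png

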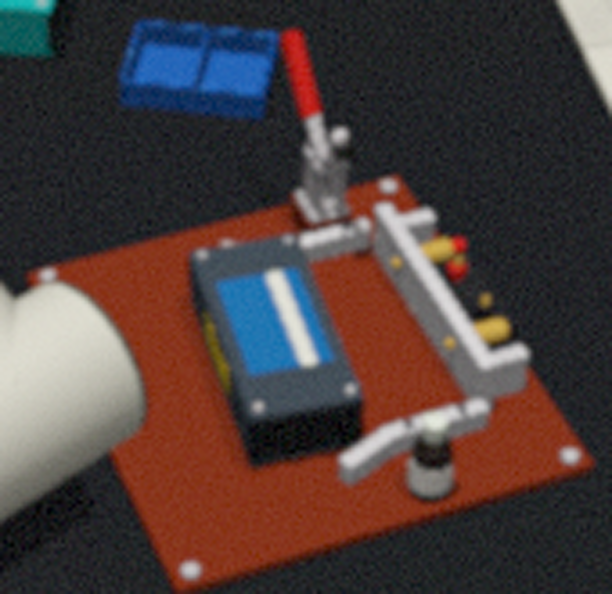

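```bash
cat >> h.py <<'E'
def cen(c,uv,w=4):
    im=c["image"].astype(float); out=[]
    for u,v in uv:
        u0,v0=int(round(u)),int(round(v)); p=im[v0-w:v0+w+1,u0-w:u0+w+1].min(axis=2)
        p=np.clip(p-np.median(p)-0.35*(p.max()-np.median(p)),0,None)
        ys,xs=np.mgrid[v0-w:v0+w+1,u0-w:u0+w+1]; out.append([(p*xs).sum()/p.sum(),(p*ys).sum()/p.sum()])
    return np.array(out)
def rectpose(P):  # order: back-right, back-left, front-left, front-right (x ahead,y left)
    P=P[:,:2]; c=P.mean(0); e=(P[2]+P[3]-P[0]-P[1])/2; f=(P[1]+P[2]-P[0]-P[3])/2
    y1=np.degrees(np.arctan2(e[1],e[0])); y2=np.degrees(np.arctan2(-f[0],f[1]))
    return c.round(4),np.round([np.linalg.norm(e),np.linalg.norm(f)],4),np.round([y1,y2],2)
E
python3 - <<'E'
from h import *
A=lambda l,k,o: np.array(l)/k+np.array(o)
s=load("scene0"); d=load("side0")
pl={"s":A([(73,88),(522,55),(613,373),(70,420)],4,(240,240)),"d":A([(190,570),(47,275),(388,185),(570,456)],3.6,(270,150))}
pk={"s":A([(186,97),(438,97),(441,170),(178,168)],4,(240,240)),"d":A([(258,407),(202,255),(288,240),(350,390)],3.6,(270,150))}
for nm,g,z in(("plate",pl,.013),("pack",pk,.073)):
    for k,c in (("s",s),("d",d)):
        q=cen(c,g[k],3); P=onz(c,q,z); print(nm,k,q.round(1).tolist(),P[:,:2].round(3).tolist()); print(*rectpose(P))
E
```

```text
plate s [[257.9, 261.5], [370.2, 253.4], [393.0, 332.9], [257.1, 344.6]] [[0.45, -0.216], [0.388, 0.115], [0.692, 0.172], [0.755, -0.159]]
[ 0.571  -0.0223] [0.3101 0.3368] [10.62 10.61]
plate d [[322.5, 307.8], [283.4, 227.3], [377.5, 201.1], [427.9, 276.0]] [[0.452, -0.214], [0.391, 0.111], [0.695, 0.174], [0.757, -0.157]]
[ 0.5739 -0.0213] [0.3108 0.3336] [11.17 10.63]
pack s [[286.0, 263.8], [348.9, 264.0], [349.8, 282.1], [283.9, 281.9]] [[0.521, -0.119], [0.509, 0.053], [0.581, 0.059], [0.593, -0.114]]
[ 0.5509 -0.0301] [0.0718 0.1725] [4.02 3.97]
pack d [[341.3, 262.5], [325.7, 220.2], [351.2, 216.3], [366.9, 257.6]] [[0.521, -0.118], [0.51, 0.055], [0.585, 0.057], [0.593, -0.113]]
[ 0.5523 -0.0297] [0.0738 0.1713] [2.93 3.15]
```

```bash
cat >> h.py <<'E'
NY=np.radians(10.65); NO=np.array([0.602,-0.0163])
def n2w(p,o=NO,y=NY):
    c,s=np.cos(y),np.sin(y); return o+np.array([c*p[0]-s*p[1],s*p[0]+c*p[1]])
def w2n(p,o=NO,y=NY):
    c,s=np.cos(y),np.sin(y); d=np.array(p)[:2]-o; return np.array([c*d[0]+s*d[1],-s*d[0]+c*d[1]])
def delta(s,pos,yaw):
    """shift cm in tool axes, turn about tool y, to reach pos w/ yaw deg"""
    R=np.array(s["ee_rot"]); d=R.T@(np.array(pos)-s["tcp_pos"])*100
    cy=np.degrees(np.arctan2(R[1,0],R[0,0])); 
    from scipy.spatial.transform import Rotation as Ro
    a=np.radians(yaw); Rt=np.array([[np.cos(a),0,-np.sin(a)],[np.sin(a),0,np.cos(a)],[0,-1,0]])
    rv=Ro.from_matrix(R.T@Rt).as_rotvec()
    print("shift cm",d.round(2),"turn",rv.round(3),"yaw now",cy.round(2),"F",np.round(s["wrist_force"],1),"t",round(s["time_s"],2), "tcp",np.round(s["tcp_pos"],4))
E
python3 - <<'E'
from h import *
from station import r
p=n2w((-.07,-.083),np.array([.5516,-.03]),np.radians(3.5)); print(p)
delta(r.sense(),[*p,.233],3.5)
delta(r.sense(),[*p,.048],3.5)
E
```

```text
[ 0.48679759 -0.11711859]
shift cm [4.350e+01 3.000e-02 3.768e+01] turn [-0.002  0.221 -0.   ] yaw now 16.14 F [ 0.2 -0.8 -0. ] t 0.15 tcp [ 0.1737 -0.5999  0.2327]
shift cm [43.5  18.53 37.64] turn [-0.002  0.221 -0.   ] yaw now 16.14 F [ 0.2 -0.8 -0. ] t 0.15 tcp [ 0.1737 -0.5999  0.2327]
```

>>> step_arm(moves=[[[0,0.04,0,3,0,2.6,0],[0,0.08,0,6,0,5.2,0],[0,0.12,0,9,0,7.8,0],[0,0.16,0,12,0,10.4,0],[0,0.22,0,15,0,13,0]]])

```text
time_s: 0.57
tcp_pos: [0.2821, -0.432, 0.2332]
ee_rot: [[0.998, -0.0, -0.059], [0.059, 0.0, 0.998], [-0.0, -1.0, 0.0]]
wrist_force: [1.0, 0.0, 0.4]
gripper_width: 0.705
```

```bash
python3 - <<'E'
from h import *
from station import r
delta(r.sense(),[.4868,-.1171,.233],3.5)
print(r.sense()["gripper_width"])
E
```

```text
shift cm [2.228e+01 3.000e-02 3.024e+01] turn [-0.    -0.002 -0.   ] yaw now 3.37 F [1.  0.  0.4] t 0.57 tcp [ 0.2821 -0.432   0.2332]
0.7046365418804982
```

>>> step_arm(moves=[[[0,0,0,2.3,0,3.1,0],[0,0,0,4.6,0,6.2,0],[0,0,0,6.9,0,9.3,0],[0,0,0,9.2,0,12.4,0],[0,0,0,11.5,0,15.6,0]]])

```text
time_s: 0.98
tcp_pos: [0.3874, -0.2692, 0.2336]
ee_rot: [[0.998, 0.0, -0.062], [0.062, 0.0, 0.998], [0.0, -1.0, 0.0]]
wrist_force: [1.7, -0.4, -0.6]
gripper_width: 0.329
```

>>> step_arm(moves=[[[0,0,0,2.3,0,3.1,0],[0,0,0,4.6,0,6.2,0],[0,0,0,6.9,0,9.3,0],[0,0,0,9.2,2,12.4,0],[0,0,0,10.0,6,14.0,0]]])

```text
time_s: 1.4
tcp_pos: [0.4832, -0.1238, 0.1804]
ee_rot: [[0.998, 0.013, -0.066], [0.066, -0.001, 0.998], [0.013, -1.0, -0.001]]
wrist_force: [1.5, 0.1, 0.0]
gripper_width: 0.021
```

```bash
python3 - <<'E'
from h import *
from station import r
delta(r.sense(),[.4868,-.1171,.048],3.5)
print(r.sense()["gripper_width"])
E
```

```text
shift cm [ 0.23 13.24  0.66] turn [0.001 0.005 0.013] yaw now 3.78 F [1.5 0.1 0. ] t 1.4 tcp [ 0.4832 -0.1238  0.1804]
0.020973377135748913
```

>>> step_arm(moves=[[[0,0,0,0,3,0,0],[0,0,0,0,6,0,0],[0,0,0,0,9,0,0],[0,0,0,0,11.5,0,0],[0,0,0,0,12.5,0,0]]])

```text
time_s: 1.82
tcp_pos: [0.4748, -0.1263, 0.0482]
ee_rot: [[0.998, -0.007, -0.061], [0.061, 0.0, 0.998], [-0.007, -1.0, 0.001]]
wrist_force: [-0.8, 0.1, 0.2]
gripper_width: 0.004
```

```bash
python3 - <<'E'
from h import *
from station import r,optics
delta(r.sense(),[.4868,-.1171,.048],3.5)
c=snap(optics,"wrist","1"); d=snap(optics,"side","1")
crop(d,250,150,450,315,4,"side1c.png")
delta(r.sense(),[.4868,-.1171,.048],3.5)
E
```

```text
shift cm [1.25 0.01 0.84] turn [-0.001  0.    -0.007] yaw now 3.51 F [-0.8  0.1  0.2] t 1.82 tcp [ 0.4748 -0.1263  0.0482]
shift cm [1.18 0.14 0.87] turn [-0.     0.    -0.006] yaw now 3.53 F [-0.  0.  0.] t 1.92 tcp [ 0.4756 -0.1265  0.0495]
```

View pics/wrist1.png

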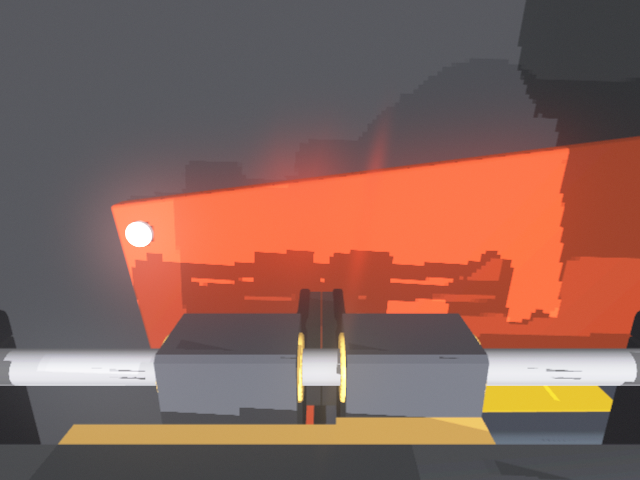

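View pics/side1c.png

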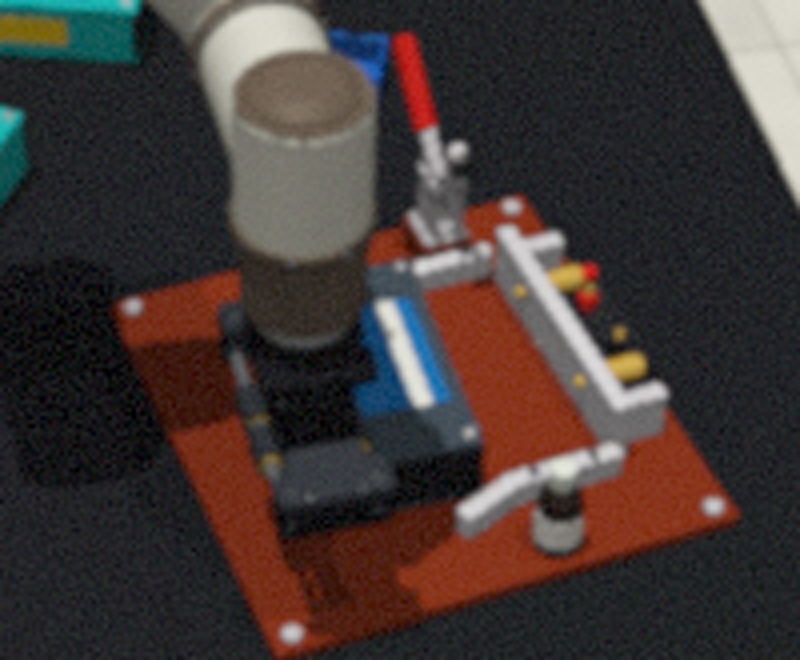

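>>> step_arm(moves=[[[0,0,0.006,0.4,0,0.3,0],[0,0,0.006,0.8,0,0.6,0],[0,0,0.006,1.2,0,0.9,0],[0,0,0.006,1.4,0,0.9,0],[0,0,0.006,1.6,0,0.9,0]]])

```text
time_s: 2.33
tcp_pos: [0.4938, -0.1161, 0.0526]
ee_rot: [[0.998, -0.004, -0.062], [0.062, -0.0, 0.998], [-0.004, -1.0, 0.0]]
wrist_force: [0.1, -1.0, -0.0]
gripper_width: 0.004
```

>>> step_arm(moves=[[[0,0,0,0.1,0,0,0],[0,0,0,0.2,0,0,0],[0,0,0,0.3,0,0,0],[0,0,0,0.4,0,0,0],[0,0,0,0.5,0,0,0]]])

```text
time_s: 2.75
tcp_pos: [0.4978, -0.1162, 0.0518]
ee_rot: [[0.998, -0.006, -0.062], [0.062, -0.0, 0.998], [-0.006, -1.0, 0.0]]
wrist_force: [0.1, 0.6, 0.6]
gripper_width: 0.006
```

>>> step_arm(moves=[[[0,0,0,0.08,0,0,0],[0,0,0,0.16,0,0,0],[0,0,0,0.24,0,0,0],[0,0,0,0.32,0,0,0],[0,0,0,0.4,0,0,0]]])

```text
time_s: 3.17
tcp_pos: [0.4997, -0.1161, 0.0512]
ee_rot: [[0.998, -0.011, -0.061], [0.061, -0.0, 0.998], [-0.011, -1.0, 0.0]]
wrist_force: [-5.7, 0.0, 1.8]
gripper_width: 0.004
```

>>> step_arm(moves=[[[0,-0.003,0.004,0.08,-0.01,0,0],[0,-0.006,0.006,0.16,-0.02,0,0],[0,-0.01,0.008,0.24,-0.03,0,0],[0,-0.013,0.01,0.32,-0.04,0,0],[0,-0.017,0.01,0.4,-0.05,0,0]]])

```text
time_s: 3.58
tcp_pos: [0.4995, -0.1162, 0.0507]
ee_rot: [[0.997, -0.03, -0.077], [0.077, -0.001, 0.997], [-0.03, -1.0, 0.001]]
wrist_force: [-11.4, -0.9, 4.8]
gripper_width: 0.006
```

>>> step_arm(moves=[[[0,-0.004,0,0.08,-0.01,0,0],[0,-0.008,0,0.16,-0.02,0,0],[0,-0.012,0,0.24,-0.03,0,0],[0,-0.017,0,0.32,-0.04,0,0],[0,-0.022,0,0.4,-0.05,0,0]]])

```text
time_s: 4.0
tcp_pos: [0.4994, -0.1164, 0.0504]
ee_rot: [[0.995, -0.039, -0.097], [0.097, -0.001, 0.995], [-0.039, -0.999, 0.003]]
wrist_force: [-17.0, -2.1, 6.7]
gripper_width: 0.006
```

>>> step_arm(moves=[[[0,0,0,0,-0.06,0,0],[0,0,0,0,-0.12,0,0],[0,0,0,0,-0.18,0,0],[0,0,0,0,-0.24,0,0],[0,0,0,0,-0.3,0,0]]])

```text
time_s: 4.42
tcp_pos: [0.5009, -0.116, 0.0522]
ee_rot: [[0.995, -0.035, -0.097], [0.097, -0.0, 0.995], [-0.035, -0.999, 0.003]]
wrist_force: [-11.0, -1.1, -3.9]
gripper_width: 0.003
```

>>> step_arm(moves=[[[0,-0.005,0,0.1,-0.02,0,0],[0,-0.01,0,0.2,-0.04,0,0],[0,-0.015,0,0.3,-0.06,0,0],[0,-0.02,0,0.4,-0.08,0,0],[0,-0.025,0,0.5,-0.1,0,0]]])

```text
time_s: 4.83
tcp_pos: [0.5055, -0.1159, 0.053]
ee_rot: [[0.992, -0.037, -0.122], [0.122, -0.001, 0.993], [-0.037, -0.999, 0.003]]
wrist_force: [-12.4, -3.7, -3.6]
gripper_width: 0.01
```

>>> step_arm(moves=[[[0,-0.006,0,0.1,-0.02,0,0],[0,-0.012,0,0.2,-0.04,0,0],[0,-0.018,0,0.3,-0.06,0,0],[0,-0.024,0,0.4,-0.08,0,0],[0,-0.03,0,0.5,-0.1,0,0]]])

```text
time_s: 5.25
tcp_pos: [0.5103, -0.1154, 0.0539]
ee_rot: [[0.988, -0.037, -0.151], [0.151, -0.001, 0.988], [-0.037, -0.999, 0.004]]
wrist_force: [-11.7, -5.3, -4.5]
gripper_width: 0.003
```

>>> step_arm(moves=[[[0,-0.004,0,0.1,-0.02,-0.01,0],[0,-0.008,0,0.2,-0.04,-0.02,0],[0,-0.012,0,0.3,-0.05,-0.03,0],[0,-0.016,0,0.4,-0.07,-0.04,0],[0,-0.02,0,0.5,-0.08,-0.05,0]]])

```text
time_s: 5.67
tcp_pos: [0.5155, -0.1152, 0.0546]
ee_rot: [[0.985, -0.037, -0.171], [0.171, -0.001, 0.985], [-0.037, -0.999, 0.005]]
wrist_force: [-12.7, -4.4, -3.5]
gripper_width: 0.002
```

>>> step_arm(moves=[[[0,-0.006,0,0.12,-0.02,0,0],[0,-0.012,0,0.24,-0.04,0,0],[0,-0.018,0,0.36,-0.05,0,0],[0,-0.024,0,0.48,-0.07,0,0],[0,-0.03,0,0.6,-0.08,0,0]]])

```text
time_s: 6.08
tcp_pos: [0.5212, -0.1144, 0.0553]
ee_rot: [[0.979, -0.037, -0.201], [0.201, -0.002, 0.98], [-0.037, -0.999, 0.006]]
wrist_force: [-12.1, -6.4, -3.4]
gripper_width: 0.003
```

>>> step_arm(moves=[[[0,-0.006,0,0.12,-0.02,0,0],[0,-0.012,0,0.24,-0.04,0,0],[0,-0.018,0,0.36,-0.05,0,0],[0,-0.024,0,0.48,-0.07,0,0],[0,-0.03,0,0.6,-0.08,0,0]]])

```text
time_s: 6.5
tcp_pos: [0.5271, -0.1133, 0.056]
ee_rot: [[0.972, -0.038, -0.23], [0.23, -0.002, 0.973], [-0.037, -0.999, 0.007]]
wrist_force: [-12.1, -6.0, -3.0]
gripper_width: 0.004
```

```bash
python3 - <<'E'
from h import *
from station import r,optics
s=r.sense();delta(s,s["tcp_pos"],10.65)
c=snap(optics,"scene","2")
crop(c,240,240,420,360,4,"scene2c.png")
E
```

```text
shift cm [0. 0. 0.] turn [-0.006  0.046 -0.037] yaw now 13.31 F [-12.1  -6.   -3. ] t 6.5 tcp [ 0.5271 -0.1133  0.056 ]
```

View pics/scene2c.png

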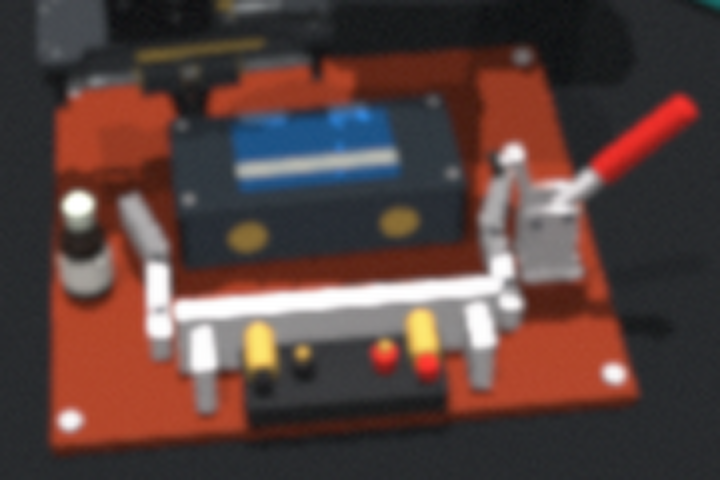

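```bash
cat >> h.py <<'E'
def packscene(c,crp):
    q=cen(c,np.array(crp)/4+np.array([240,240]),3); P=onz(c,q,.073); rp=rectpose(P); print(rp[0],rp[1],rp[2],q.round(1).tolist())
    # nest pose: x,y mm and phi deg
    # scene-only nest pose: centre .571,-.0223 yaw 10.62
    o=np.array([.571,-.0223])+.03*np.array([np.cos(NY),np.sin(NY)])
    yaw=np.average(rp[2],weights=[.15,.85])
    print("pack nest mm",(w2n(rp[0],o)*1e3).round(1),"short",round(35-w2n(rp[0],o)[0]*1e3,1),"phi rad",round(np.radians(yaw)-NY,3))
E
python3 - <<'E'
from h import *
packscene(load("scene0"),[(186,97),(438,97),(441,170),(178,168)])
packscene(load("scene2"),[(182,125),(433,100),(453,172),(188,199)])
E
```

```text
[ 0.5509 -0.0301] [0.0718 0.1725] [4.02 3.97] [[286.0, 263.8], [348.9, 264.0], [349.8, 282.1], [283.9, 281.9]]
pack nest mm [-51.2  -4. ] short 86.2 phi rad -0.116
[ 0.5665 -0.0257] [0.0714 0.1723] [12.37 12.31] [[284.9, 270.9], [347.9, 264.9], [352.7, 282.9], [286.7, 289.3]]
pack nest mm [-35.1  -2.5] short 70.1 phi rad 0.029
```

>>> step_arm(moves=[[[0,-0.006,0,0.14,-0.02,0,0],[0,-0.012,0,0.28,-0.04,0,0],[0,-0.018,0,0.42,-0.05,0,0],[0,-0.024,0,0.56,-0.07,0,0],[0,-0.03,0,0.7,-0.08,0,0]]])

```text
time_s: 6.97
tcp_pos: [0.5339, -0.1119, 0.0566]
ee_rot: [[0.965, -0.038, -0.259], [0.259, -0.002, 0.966], [-0.037, -0.999, 0.008]]
wrist_force: [-11.9, -6.1, -2.4]
gripper_width: 0.005
```

>>> step_arm(moves=[[[0,-0.008,0,0.14,-0.02,0,0],[0,-0.016,0,0.28,-0.04,0,0],[0,-0.024,0,0.42,-0.05,0,0],[0,-0.032,0,0.56,-0.07,0,0],[0,-0.04,0,0.7,-0.08,0,0]]])

```text
time_s: 7.38
tcp_pos: [0.5408, -0.1102, 0.0574]
ee_rot: [[0.954, -0.038, -0.298], [0.298, -0.002, 0.955], [-0.037, -0.999, 0.009]]
wrist_force: [-10.8, -8.0, -2.0]
gripper_width: 0.005
```

>>> step_arm(moves=[[[0,-0.004,0,0.12,-0.02,0,0],[0,-0.008,0,0.24,-0.04,0,0],[0,-0.012,0,0.36,-0.05,0,0],[0,-0.016,0,0.48,-0.07,0,0],[0,-0.02,0,0.5,-0.08,0,0]]])

```text
time_s: 7.8
tcp_pos: [0.5459, -0.1088, 0.058]
ee_rot: [[0.948, -0.037, -0.317], [0.317, -0.002, 0.948], [-0.036, -0.999, 0.009]]
wrist_force: [-10.8, -7.8, -3.3]
gripper_width: 0.003
```

>>> step_arm(moves=[[[0,0,0,-1,0,0,0],[0,0,0,-2.5,0,0,0],[0,0,0,-4,0,0,0],[0,0,0,-5,0,0.5,0],[0,0,0,-5.5,0,2,0]]])

```text
time_s: 8.22
tcp_pos: [0.4971, -0.1062, 0.0632]
ee_rot: [[0.948, -0.012, -0.318], [0.318, -0.001, 0.948], [-0.012, -1.0, 0.003]]
wrist_force: [-0.1, 0.6, -0.0]
gripper_width: 0.006
```

```bash
python3 - <<'E'
from h import *
from station import r,optics
c=snap(optics,"scene","3")
crop(c,240,240,420,360,4,"scene3c.png")
s=r.sense();delta(s,s["tcp_pos"],17)
E
```

```text
shift cm [0. 0. 0.] turn [-0.004  0.028 -0.014] yaw now 18.62 F [-3.   1.3 -0.8] t 8.27 tcp [ 0.4951 -0.1042  0.0631]
```

View pics/scene3c.png

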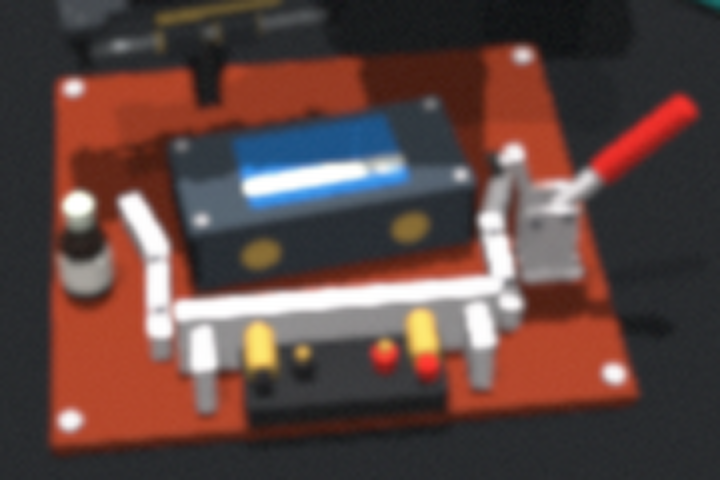

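```bash
python3 - <<'E'
from h import *
from station import r
packscene(load("scene3"),[(181,145),(431,103),(461,174),(200,220)])
E
```

```text
[ 0.5769 -0.0215] [0.0714 0.1716] [18.51 18.29] [[284.9, 276.0], [347.1, 265.6], [354.7, 283.2], [289.9, 294.5]]
pack nest mm [-24.1  -0.3] short 59.1 phi rad 0.134
```

```bash
python3 - <<'E'
from h import *
from station import r
o=np.array([.577,-.0215]);y=np.radians(18.35)
delta(r.sense(),[*n2w((-.085,.083),o,y),.052],18.35)
delta(r.sense(),[*n2w((-.065,.083),o,y),.052],18.35)
E
```

```text
shift cm [ 1.95  1.14 13.56] turn [-0.004  0.005 -0.014] yaw now 18.62 F [-3.   1.3 -0.8] t 8.27 tcp [ 0.4951 -0.1042  0.0631]
shift cm [ 3.95  1.11 13.55] turn [-0.004  0.005 -0.014] yaw now 18.62 F [-3.   1.3 -0.8] t 8.27 tcp [ 0.4951 -0.1042  0.0631]
```

>>> step_arm(moves=[[[0,0,0,0,0,3.4,0],[0,0,0,0,0,6.8,0],[0,0,0,0,0.4,10.2,0],[0,0,0,1,0.8,13,0],[0,0,0,2,1.1,13,0]]])

```text
time_s: 8.68
tcp_pos: [0.4741, 0.028, 0.0526]
ee_rot: [[0.946, -0.012, -0.325], [0.325, 0.0, 0.946], [-0.012, -1.0, 0.005]]
wrist_force: [-0.3, -0.3, 1.3]
gripper_width: 0.004
```

>>> step_arm(moves=[[[0,0,0,0.3,0,0,0],[0,0,0,0.6,0,0,0],[0,0,0,0.9,0,0,0],[0,0,0,1.1,0,0,0],[0,0,0,1.2,0,0,0]]])

```text
time_s: 9.1
tcp_pos: [0.4856, 0.0274, 0.0518]
ee_rot: [[0.948, -0.015, -0.319], [0.319, -0.001, 0.948], [-0.015, -1.0, 0.004]]
wrist_force: [0.2, -0.5, 0.4]
gripper_width: 0.002
```

```bash
python3 - <<'E'
from h import *
from station import r
o=np.array([.577,-.0215]);y=np.radians(18.35)
delta(r.sense(),[*n2w((-.057,.083),o,y),.052],18.35)
E
```

```text
shift cm [ 1.44 -0.04  0.78] turn [-0.004  0.004 -0.015] yaw now 18.58 F [ 0.2 -0.5  0.4] t 9.1 tcp [0.4856 0.0274 0.0518]
```

>>> step_arm(moves=[[[0,0,0.012,0.2,0,0.3,0],[0,0,0.012,0.5,0,0.6,0],[0,0,0.012,0.8,0,0.8,0],[0,0,0.012,1,0,0.8,0],[0,0,0.012,1.15,0,0.8,0]]])

```text
time_s: 9.52
tcp_pos: [0.4937, 0.0396, 0.0515]
ee_rot: [[0.947, -0.027, -0.32], [0.32, -0.005, 0.947], [-0.027, -1.0, 0.004]]
wrist_force: [0.5, 0.8, 0.2]
gripper_width: 0.005
```

>>> step_arm(moves=[[[0,0,0,0.1,0,0,0],[0,0,0,0.2,0,0,0],[0,0,0,0.3,-0.05,0,0],[0,0,0,0.4,-0.1,0,0],[0,0,0,0.5,-0.15,0,0]]])

```text
time_s: 9.93
tcp_pos: [0.4962, 0.0403, 0.0522]
ee_rot: [[0.947, -0.032, -0.319], [0.319, -0.006, 0.948], [-0.032, -0.999, 0.004]]
wrist_force: [-3.8, -1.6, -1.3]
gripper_width: 0.008
```

>>> step_arm(moves=[[[0,0,0,0.1,-0.05,0,0],[0,0,0,0.2,-0.1,0,0],[0,0,0,0.3,-0.15,0,0],[0,0.005,0,0.4,-0.2,0,0],[0,0.01,0,0.5,-0.25,0,0]]])

```text
time_s: 10.35
tcp_pos: [0.4962, 0.0403, 0.0528]
ee_rot: [[0.951, -0.042, -0.308], [0.308, -0.009, 0.951], [-0.043, -0.999, 0.005]]
wrist_force: [-10.9, -2.0, -4.1]
gripper_width: 0.006
```

>>> step_arm(moves=[[[0,0.005,0,0.1,-0.03,0,0],[0,0.01,0,0.2,-0.06,0,0],[0,0.015,0,0.3,-0.09,0,0],[0,0.02,0,0.4,-0.12,0,0],[0,0.025,0,0.5,-0.15,0,0]]])

```text
time_s: 10.77
tcp_pos: [0.499, 0.0413, 0.0534]
ee_rot: [[0.958, -0.047, -0.284], [0.283, -0.01, 0.959], [-0.047, -0.999, 0.004]]
wrist_force: [-12.3, -1.7, -4.6]
gripper_width: 0.003
```

>>> step_arm(moves=[[[0,0.006,0,0.12,-0.02,0,0],[0,0.012,0,0.24,-0.04,0,0],[0,0.018,0,0.36,-0.05,0,0],[0,0.024,0,0.48,-0.07,0,0],[0,0.03,0,0.6,-0.08,0,0]]])

```text
time_s: 11.18
tcp_pos: [0.5044, 0.0432, 0.0539]
ee_rot: [[0.966, -0.048, -0.255], [0.254, -0.01, 0.967], [-0.049, -0.999, 0.003]]
wrist_force: [-13.2, 0.5, -2.1]
gripper_width: 0.006
```

>>> step_arm(moves=[[[0,0.006,0,0.12,-0.02,0,0],[0,0.012,0,0.24,-0.04,0,0],[0,0.018,0,0.36,-0.05,0,0],[0,0.024,0,0.48,-0.07,0,0],[0,0.03,0,0.6,-0.08,0,0]]])

```text
time_s: 11.6
tcp_pos: [0.5102, 0.0449, 0.0545]
ee_rot: [[0.973, -0.047, -0.225], [0.225, -0.01, 0.974], [-0.048, -0.999, 0.001]]
wrist_force: [-14.1, 1.0, -3.1]
gripper_width: 0.004
```

>>> step_arm(moves=[[[0,0.008,0,0.14,-0.02,0,0],[0,0.016,0,0.28,-0.04,0,0],[0,0.024,0,0.42,-0.06,0,0],[0,0.032,0,0.56,-0.08,0,0],[0,0.04,0,0.7,-0.1,0,0]]])

```text
time_s: 12.02
tcp_pos: [0.5172, 0.0467, 0.0552]
ee_rot: [[0.981, -0.047, -0.186], [0.186, -0.009, 0.982], [-0.048, -0.999, -0.0]]
wrist_force: [-13.7, 0.5, -2.9]
gripper_width: 0.009
```

>>> step_arm(moves=[[[0,0.008,0,0.14,-0.02,0,0],[0,0.016,0,0.28,-0.04,0,0],[0,0.024,0,0.42,-0.06,0,0],[0,0.032,0,0.56,-0.08,0,0],[0,0.04,0,0.7,-0.1,0,0]]])

```text
time_s: 12.43
tcp_pos: [0.5242, 0.0482, 0.056]
ee_rot: [[0.988, -0.047, -0.147], [0.147, -0.009, 0.989], [-0.048, -0.999, -0.002]]
wrist_force: [-13.0, 1.6, -3.6]
gripper_width: 0.002
```

>>> step_arm(moves=[[[0,0.008,0,0.14,-0.02,0,0],[0,0.016,0,0.28,-0.04,0,0],[0,0.024,0,0.42,-0.06,0,0],[0,0.032,0,0.56,-0.08,0,0],[0,0.04,0,0.7,-0.1,0,0]]])

```text
time_s: 12.85
tcp_pos: [0.5312, 0.0495, 0.0568]
ee_rot: [[0.993, -0.047, -0.107], [0.107, -0.009, 0.994], [-0.048, -0.999, -0.004]]
wrist_force: [-13.8, 1.5, -3.4]
gripper_width: 0.006
```

```bash
python3 - <<'E'
from h import *
from station import r,optics
c=snap(optics,"scene","4")
crop(c,240,240,420,360,4,"scene4c.png")
s=r.sense();delta(s,s["tcp_pos"],10.65)
E
```

```text
shift cm [0. 0. 0.] turn [ 0.002 -0.078 -0.047] yaw now 6.15 F [-11.1   1.5  -3.2] t 12.9 tcp [0.5318 0.0496 0.0569]
```

View pics/scene4c.png

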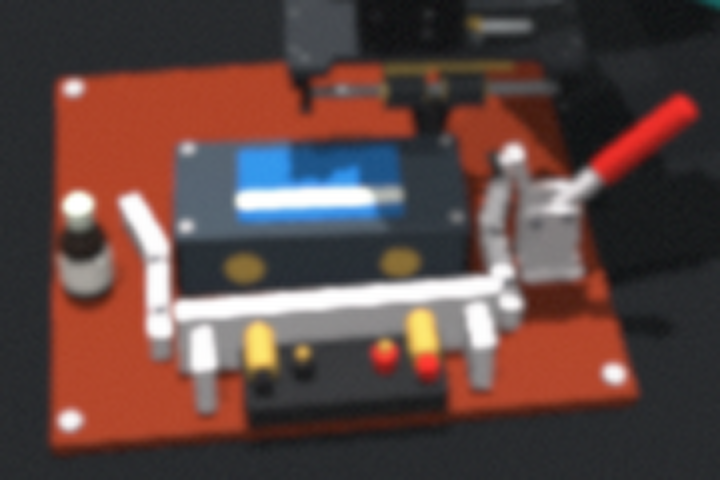

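```bash
python3 - <<'E'
from h import *
packscene(load("scene4"),[(188,149),(446,140),(456,216),(186,226)])
E
```

```text
[ 0.5978 -0.0198] [0.0719 0.172 ] [7.42 7.01] [[286.5, 276.8], [351.1, 274.6], [353.8, 293.8], [286.0, 296.1]]
pack nest mm [-3.2 -2.5] short 38.2 phi rad -0.062
```

>>> step_arm(moves=[[[0,0.006,0,0.14,-0.02,0,0],[0,0.012,0,0.28,-0.04,0,0],[0,0.018,0,0.42,-0.06,0,0],[0,0.024,0,0.56,-0.08,0,0],[0,0.03,0,0.7,-0.1,0,0]]])

```text
time_s: 13.32
tcp_pos: [0.5382, 0.0504, 0.0575]
ee_rot: [[0.996, -0.047, -0.078], [0.077, -0.009, 0.997], [-0.048, -0.999, -0.005]]
wrist_force: [-13.0, 1.8, -2.8]
gripper_width: 0.005
```

>>> step_arm(moves=[[[0,0,0,-1,0,0,0],[0,0,0,-2.5,0,0,0],[0,0,0,-4,0,0,0],[0,0,0,-5,0,-0.5,0],[0,0,0,-5,0,-2,0]]])

```text
time_s: 13.73
tcp_pos: [0.4981, 0.0288, 0.0633]
ee_rot: [[0.996, -0.025, -0.083], [0.083, -0.004, 0.997], [-0.026, -1.0, -0.002]]
wrist_force: [-0.2, 0.3, 0.9]
gripper_width: 0.003
```

```bash
python3 - <<'E'
from h import *
from station import r,optics
c=snap(optics,"scene","5")
crop(c,240,240,420,360,4,"scene5c.png")
s=r.sense();delta(s,s["tcp_pos"],5)
E
```

```text
shift cm [0. 0. 0.] turn [ 0.003 -0.006 -0.026] yaw now 4.68 F [ 0.1 -2.3 -0.5] t 13.78 tcp [0.4988 0.0267 0.0633]
```

View pics/scene5c.png

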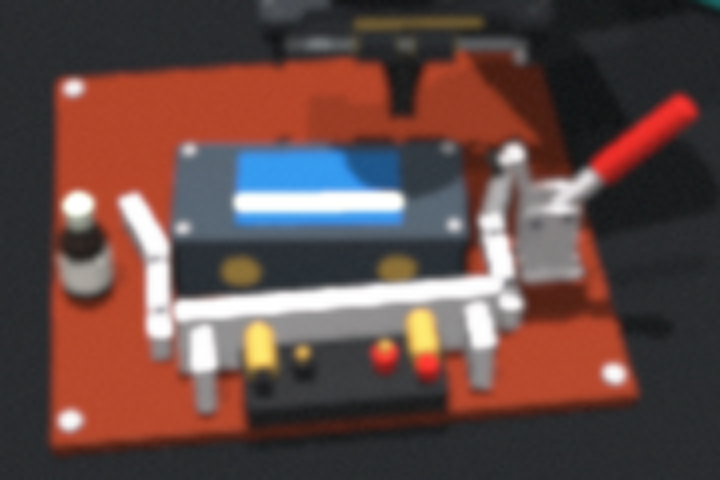

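```bash
python3 - <<'E'
from h import *
from station import r
packscene(load("scene5"),[(189,150),(447,147),(454,224),(183,228)])
o=np.array([.602,-.0195]);y=np.radians(5.0)
delta(r.sense(),[*n2w((-.085,-.083),o,y),.052],5.0)
delta(r.sense(),[*n2w((-.062,-.083),o,y),.052],5.0)
E
```

```text
[ 0.6019 -0.0201] [0.0719 0.1716] [4.9  5.07] [[286.9, 277.0], [351.6, 276.5], [353.0, 295.8], [285.2, 296.5]]
pack nest mm [ 0.8 -3.5] short 34.2 phi rad -0.098
shift cm [  1.48   1.13 -13.79] turn [ 0.003 -0.006 -0.026] yaw now 4.68 F [ 0.1 -2.3 -0.5] t 13.78 tcp [0.4988 0.0267 0.0633]
shift cm [  3.78   1.07 -13.77] turn [ 0.003 -0.006 -0.026] yaw now 4.68 F [ 0.1 -2.3 -0.5] t 13.78 tcp [0.4988 0.0267 0.0633]
```

>>> step_arm(moves=[[[0,0,0,0,0,-3.4,0],[0,0,0,0,0,-6.8,0],[0,0,0,0,0.4,-10.2,0],[0,0,0,0.8,0.8,-13.6,0],[0,-0.006,0.026,1.5,1.1,-13.8,0]]])

```text
time_s: 14.2
tcp_pos: [0.5249, -0.1127, 0.052]
ee_rot: [[0.995, -0.051, -0.082], [0.082, -0.007, 0.997], [-0.052, -0.999, -0.003]]
wrist_force: [0.4, 0.2, 0.3]
gripper_width: 0.005
```

>>> step_arm(moves=[[[0,0,0,0.4,0,0,0],[0,0,0,0.8,0,0,0],[0,0,0,1.2,0,0,0],[0,0,0,1.6,0,0,0],[0,0,0,1.8,0,0,0]]])

```text
time_s: 14.62
tcp_pos: [0.5432, -0.1057, 0.0509]
ee_rot: [[0.995, -0.052, -0.088], [0.088, -0.007, 0.996], [-0.052, -0.999, -0.003]]
wrist_force: [0.1, 0.0, -0.5]
gripper_width: 0.003
```

```bash
python3 - <<'E'
from h import *
from station import r
o=np.array([.602,-.0195]);y=np.radians(5.0)
delta(r.sense(),[*n2w((-.058,-.083),o,y),.052],5.0)
E
```

```text
shift cm [ 0.8  -0.15 -0.23] turn [ 0.003  0.001 -0.052] yaw now 5.07 F [ 0.1  0.  -0.5] t 14.62 tcp [ 0.5432 -0.1057  0.0509]
```

>>> step_arm(moves=[[[0,0,-0.01,0.1,-0.03,-0.1,0],[0,0,-0.02,0.2,-0.06,-0.2,0],[0,0,-0.03,0.3,-0.1,-0.3,0],[0,0,-0.04,0.4,-0.1,-0.3,0],[0,0,-0.05,0.5,-0.1,-0.3,0]]])

```text
time_s: 15.03
tcp_pos: [0.5477, -0.1092, 0.0514]
ee_rot: [[0.996, -0.002, -0.087], [0.087, -0.003, 0.996], [-0.003, -1.0, -0.002]]
wrist_force: [0.6, -0.5, -0.4]
gripper_width: 0.006
```

>>> step_arm(moves=[[[0,0,0,0.1,0,0,0],[0,0,0,0.2,0,0,0],[0,0,0,0.3,-0.05,0,0],[0,0,0,0.4,-0.1,0,0],[0,0,0,0.5,-0.15,0,0]]])

```text
time_s: 15.45
tcp_pos: [0.5528, -0.1088, 0.0527]
ee_rot: [[0.996, -0.004, -0.087], [0.087, -0.003, 0.996], [-0.004, -1.0, -0.002]]
wrist_force: [-1.3, 0.4, -0.1]
gripper_width: 0.006
```

>>> step_arm(moves=[[[0,0,0,0.1,-0.05,0,0],[0,0,0,0.2,-0.1,0,0],[0,0,0,0.3,-0.15,0,0],[0,0,0,0.4,-0.2,0,0],[0,0,0,0.5,-0.25,0,0]]])

```text
time_s: 15.87
tcp_pos: [0.5528, -0.1087, 0.0531]
ee_rot: [[0.996, -0.015, -0.085], [0.085, -0.003, 0.996], [-0.015, -1.0, -0.001]]
wrist_force: [-8.4, -0.3, -3.1]
gripper_width: 0.006
```

>>> step_arm(moves=[[[0,-0.004,0,0.1,-0.03,0,0],[0,-0.008,0,0.2,-0.06,0,0],[0,-0.012,0,0.3,-0.09,0,0],[0,-0.016,0,0.4,-0.12,0,0],[0,-0.02,0,0.5,-0.15,0,0]]])

```text
time_s: 16.28
tcp_pos: [0.553, -0.1089, 0.0533]
ee_rot: [[0.994, -0.026, -0.103], [0.103, -0.003, 0.995], [-0.026, -1.0, -0.0]]
wrist_force: [-12.3, -2.4, -3.1]
gripper_width: 0.007
```

>>> step_arm(moves=[[[0,-0.006,0,0.13,-0.02,0,0],[0,-0.012,0,0.26,-0.04,0,0],[0,-0.018,0,0.39,-0.06,0,0],[0,-0.024,0,0.52,-0.08,0,0],[0,-0.03,0,0.65,-0.1,0,0]]])

```text
time_s: 16.7
tcp_pos: [0.5601, -0.1086, 0.0541]
ee_rot: [[0.991, -0.024, -0.133], [0.133, -0.003, 0.991], [-0.024, -1.0, -0.0]]
wrist_force: [-12.1, -3.3, -2.9]
gripper_width: 0.004
```

>>> step_arm(moves=[[[0,-0.007,0,0.14,-0.02,0,0],[0,-0.014,0,0.28,-0.04,0,0],[0,-0.021,0,0.42,-0.06,0,0],[0,-0.028,0,0.56,-0.08,0,0],[0,-0.035,0,0.7,-0.1,0,0]]])

```text
time_s: 17.12
tcp_pos: [0.5671, -0.1078, 0.055]
ee_rot: [[0.985, -0.024, -0.168], [0.168, -0.003, 0.986], [-0.025, -1.0, 0.001]]
wrist_force: [-12.6, -5.1, -2.8]
gripper_width: 0.001
```

>>> step_arm(moves=[[[0,-0.007,0,0.14,-0.02,0,0],[0,-0.014,0,0.28,-0.04,0,0],[0,-0.021,0,0.42,-0.06,0,0],[0,-0.028,0,0.56,-0.08,0,0],[0,-0.035,0,0.7,-0.1,0,0]]])

```text
time_s: 17.53
tcp_pos: [0.574, -0.1068, 0.056]
ee_rot: [[0.979, -0.024, -0.202], [0.202, -0.004, 0.979], [-0.025, -1.0, 0.001]]
wrist_force: [-12.8, -5.5, -3.9]
gripper_width: 0.006
```

```bash
python3 - <<'E'
from h import *
from station import r,optics
c=snap(optics,"scene","6")
crop(c,240,240,420,360,4,"scene6c.png")
s=r.sense();delta(s,s["tcp_pos"],10.65)
E
```

```text
shift cm [0. 0. 0.] turn [-0.001  0.018 -0.024] yaw now 11.7 F [-10.7  -5.1  -3.3] t 17.58 tcp [ 0.5745 -0.1067  0.056 ]
```

View pics/scene6c.png

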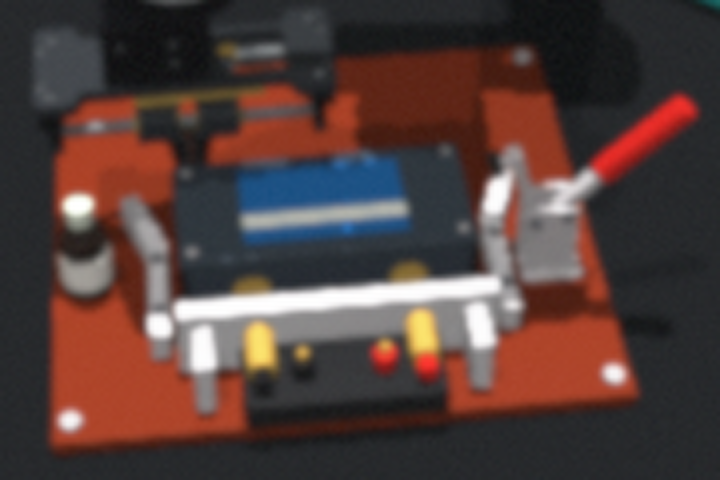

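```bash
python3 - <<'E'
from h import *
packscene(load("scene6"),[(186,174),(445,151),(464,228),(192,253)])
E
```

```text
[ 0.6138 -0.0163] [0.071  0.1727] [11.84 11.64] [[285.9, 282.9], [351.0, 277.3], [355.9, 296.1], [287.5, 302.6]]
pack nest mm [13.2 -2. ] short 21.8 phi rad 0.018
```

>>> step_arm(moves=[[[0,-0.007,0,0.14,-0.02,0,0],[0,-0.014,0,0.28,-0.04,0,0],[0,-0.021,0,0.42,-0.06,0,0],[0,-0.028,0,0.56,-0.08,0,0],[0,-0.035,0,0.7,-0.1,0,0]]])

```text
time_s: 18.0
tcp_pos: [0.5809, -0.1055, 0.0569]
ee_rot: [[0.971, -0.024, -0.237], [0.237, -0.004, 0.972], [-0.025, -1.0, 0.002]]
wrist_force: [-12.2, -5.7, -3.0]
gripper_width: 0.005
```

>>> step_arm(moves=[[[0,-0.008,0,0.13,-0.02,0,0],[0,-0.016,0,0.26,-0.04,0,0],[0,-0.024,0,0.39,-0.06,0,0],[0,-0.032,0,0.52,-0.08,0,0],[0,-0.04,0,0.6,-0.1,0,0]]])

```text
time_s: 18.42
tcp_pos: [0.5871, -0.1042, 0.0579]
ee_rot: [[0.961, -0.024, -0.275], [0.275, -0.004, 0.961], [-0.024, -1.0, 0.003]]
wrist_force: [-11.6, -5.8, -3.9]
gripper_width: 0.007
```

>>> step_arm(moves=[[[0,0,0,-1,0,0,0],[0,0,0,-2.5,0,0,0],[0,0,0,-4,0,0,0],[0,0,0,-5,0,0.5,0],[0,0,0,-5.5,0,2,0]]])

```text
time_s: 18.83
tcp_pos: [0.5381, -0.0992, 0.0626]
ee_rot: [[0.961, 0.001, -0.276], [0.276, -0.003, 0.961], [-0.0, -1.0, -0.003]]
wrist_force: [0.9, 0.7, 0.6]
gripper_width: 0.008
```

```bash
python3 - <<'E'
from h import *
from station import r,optics
c=snap(optics,"scene","7")
crop(c,240,240,420,360,4,"scene7c.png")
s=r.sense();delta(s,s["tcp_pos"],17)
E
```

```text
shift cm [0. 0. 0.] turn [ 0.001 -0.015 -0.002] yaw now 16.11 F [-2.5  2.5 -1. ] t 18.88 tcp [ 0.5364 -0.097   0.0625]
```

View pics/scene7c.png

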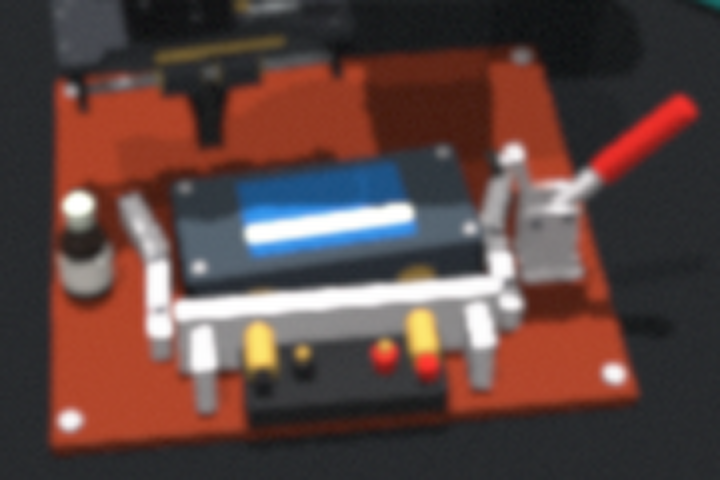

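```bash
python3 - <<'E'
from h import *
from station import r
packscene(load("scene7"),[(184,187),(443,152),(469,228),(198,267)])
E
```

```text
[ 0.6208 -0.014 ] [0.0713 0.1721] [15.85 15.63] [[285.8, 286.5], [350.2, 277.6], [357.2, 296.5], [289.3, 306.3]]
pack nest mm [20.5 -1. ] short 14.5 phi rad 0.087
```

```bash
python3 - <<'E'
from h import *
from station import r
o=np.array([.6208,-.014]);y=np.radians(15.65)
delta(r.sense(),[*n2w((-.080,.084),o,y),.052],15.65)
E
```

```text
shift cm [ 2.48  1.03 14.09] turn [ 0.001  0.008 -0.002] yaw now 16.11 F [-2.5  2.5 -1. ] t 18.88 tcp [ 0.5364 -0.097   0.0625]
```

>>> step_arm(moves=[[[0,0,0,0,0,3.4,0],[0,0,0,0,0,6.8,0],[0,0,0,0,0.4,10.2,0],[0,0,0,0.8,0.8,13.6,0],[0,0.008,0,2,1.1,14.1,0]]])

```text
time_s: 19.3
tcp_pos: [0.5174, 0.0467, 0.0514]
ee_rot: [[0.961, -0.0, -0.275], [0.275, -0.001, 0.961], [-0.0, -1.0, -0.001]]
wrist_force: [-0.6, -0.1, 0.6]
gripper_width: 0.007
```

>>> step_arm(moves=[[[0,0,0,0.3,0,0,0],[0,0,0,0.6,0,0,0],[0,0,0,0.9,0,0,0],[0,0,0,1.1,0,0,0],[0,0,0,1.3,0,0,0]]])

```text
time_s: 19.72
tcp_pos: [0.5302, 0.0452, 0.0505]
ee_rot: [[0.963, -0.003, -0.269], [0.269, -0.003, 0.963], [-0.004, -1.0, -0.002]]
wrist_force: [0.3, 0.1, -0.2]
gripper_width: 0.009
```

```bash
python3 - <<'E'
from h import *
from station import r
o=np.array([.6208,-.014]);y=np.radians(15.65)
delta(r.sense(),[*n2w((-.057,.084),o,y),.052],15.65)
E
```

```text
shift cm [ 1.43 -0.16  0.26] turn [ 0.002 -0.001 -0.004] yaw now 15.59 F [ 0.3  0.1 -0.2] t 19.72 tcp [0.5302 0.0452 0.0505]
```

>>> step_arm(moves=[[[0,0,0,0.3,0,0.1,0],[0,0,0,0.6,0,0.2,0],[0,0,0,0.8,0,0.3,0],[0,0,0,1.0,0,0.3,0],[0,0,0,1.1,0,0.3,0]]])

```text
time_s: 20.13
tcp_pos: [0.5399, 0.0522, 0.0504]
ee_rot: [[0.963, -0.003, -0.271], [0.271, -0.003, 0.963], [-0.004, -1.0, -0.002]]
wrist_force: [0.3, 0.9, -0.2]
gripper_width: 0.006
```

>>> step_arm(moves=[[[0,0,0,0.1,0,0,0],[0,0,0,0.2,0,0,0],[0,0,0,0.3,-0.05,0,0],[0,0,0,0.4,-0.1,0,0],[0,0,0,0.5,-0.15,0,0]]])

```text
time_s: 20.55
tcp_pos: [0.5432, 0.0531, 0.0514]
ee_rot: [[0.963, -0.006, -0.27], [0.27, -0.003, 0.963], [-0.007, -1.0, -0.002]]
wrist_force: [-2.7, -0.4, -0.4]
gripper_width: 0.001
```

>>> step_arm(moves=[[[0,0,0,0.1,-0.05,0,0],[0,0,0,0.2,-0.1,0,0],[0,0,0,0.3,-0.15,0,0],[0,0,0,0.4,-0.2,0,0],[0,0.005,0,0.5,-0.25,0,0]]])

```text
time_s: 20.97
tcp_pos: [0.5432, 0.053, 0.0518]
ee_rot: [[0.965, -0.017, -0.263], [0.263, -0.006, 0.965], [-0.018, -1.0, -0.001]]
wrist_force: [-10.3, -1.4, -2.9]
gripper_width: -0.001
```

>>> step_arm(moves=[[[0,0.005,0,0.1,-0.04,0,0],[0,0.01,0,0.2,-0.08,0,0],[0,0.015,0,0.3,-0.12,0,0],[0,0.02,0,0.4,-0.15,0,0],[0,0.025,0,0.5,-0.18,0,0]]])

```text
time_s: 21.38
tcp_pos: [0.5456, 0.0537, 0.0525]
ee_rot: [[0.971, -0.022, -0.239], [0.239, -0.008, 0.971], [-0.024, -1.0, -0.002]]
wrist_force: [-11.7, -1.6, -4.0]
gripper_width: 0.007
```

>>> step_arm(moves=[[[0,0.006,0,0.12,-0.03,0,0],[0,0.012,0,0.24,-0.06,0,0],[0,0.018,0,0.36,-0.08,0,0],[0,0.024,0,0.48,-0.1,0,0],[0,0.03,0,0.6,-0.12,0,0]]])

```text
time_s: 21.8
tcp_pos: [0.5513, 0.0552, 0.0536]
ee_rot: [[0.978, -0.023, -0.209], [0.209, -0.007, 0.978], [-0.024, -1.0, -0.002]]
wrist_force: [-12.1, -1.2, -3.8]
gripper_width: 0.002
```

```bash
python3 - <<'E'
from h import *
from station import r,optics
c=snap(optics,"scene","8")
crop(c,240,240,420,360,4,"scene8c.png")
s=r.sense();delta(s,s["tcp_pos"],10.65)
E
```

```text
shift cm [0. 0. 0.] turn [ 0.003  0.025 -0.023] yaw now 12.07 F [-11.3  -0.5  -2.9] t 21.85 tcp [0.5517 0.0554 0.0537]
```

View pics/scene8c.png

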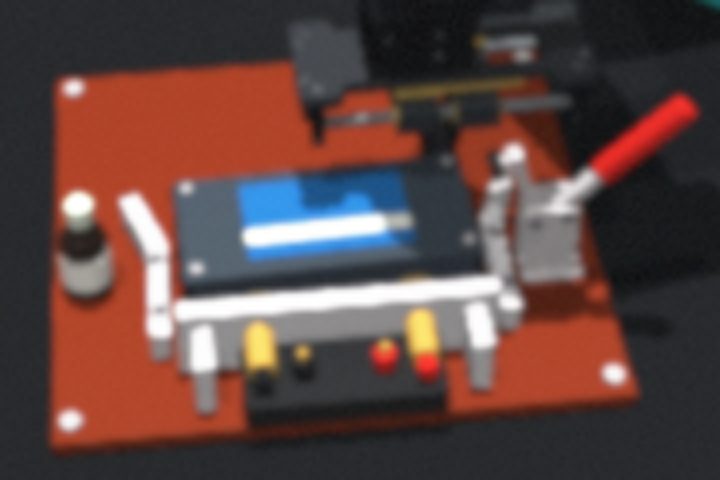

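>>> step_arm(moves=[[[0,0.006,0,0.12,-0.03,0,0],[0,0.012,0,0.24,-0.06,0,0],[0,0.018,0,0.36,-0.08,0,0],[0,0.024,0,0.48,-0.1,0,0],[0,0.03,0,0.55,-0.12,0,0]]])

```text
time_s: 22.27
tcp_pos: [0.5569, 0.0566, 0.0547]
ee_rot: [[0.983, -0.023, -0.18], [0.18, -0.007, 0.984], [-0.024, -1.0, -0.003]]
wrist_force: [-11.6, 0.7, -2.9]
gripper_width: 0.004
```

```bash
python3 - <<'E'
from h import *
from station import r,optics
packscene(load("scene8"),[(185,188),(446,161),(469,238),(195,268)])
c=snap(optics,"scene","9")
crop(c,240,240,420,360,4,"scene9c.png")
s=r.sense();delta(s,s["tcp_pos"],10.65)
E
```

```text
[ 0.6252 -0.0129] [0.0715 0.173 ] [14.12 12.92] [[286.1, 286.5], [351.3, 279.8], [357.8, 298.9], [288.6, 306.6]]
pack nest mm [25.  -0.8] short 10.0 phi rad 0.043
shift cm [0. 0. 0.] turn [ 0.003 -0.005 -0.023] yaw now 10.36 F [-11.9  -0.7  -3.3] t 22.32 tcp [0.5571 0.0566 0.0548]
```

View pics/scene9c.png

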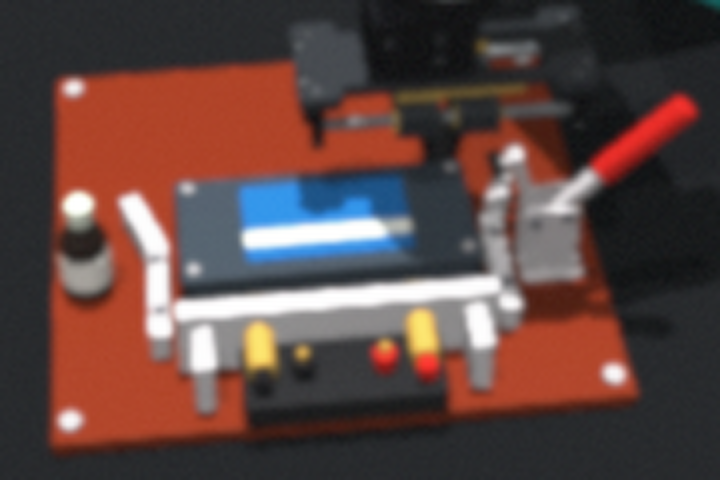

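>>> step_arm(moves=[[[0,0.006,0,0.1,-0.03,0,0],[0,0.012,0,0.2,-0.06,0,0],[0,0.018,0,0.3,-0.08,0,0],[0,0.024,0,0.4,-0.1,0,0],[0,0.028,0,0.5,-0.12,0,0]]])

```text
time_s: 22.73
tcp_pos: [0.5612, 0.0575, 0.0557]
ee_rot: [[0.988, -0.024, -0.152], [0.152, -0.007, 0.988], [-0.025, -1.0, -0.003]]
wrist_force: [-13.6, 1.1, -2.7]
gripper_width: 0.005
```

```bash
python3 - <<'E'
from h import *
from station import r,optics
packscene(load("scene9"),[(187,188),(450,167),(468,244),(193,269)])
c=snap(optics,"scene","10")
crop(c,240,240,420,360,4,"scene10c.png")
s=r.sense();delta(s,s["tcp_pos"],10.65)
E
```

```text
[ 0.6281 -0.0123] [0.071  0.1739] [12.44 11.36] [[286.4, 286.7], [352.2, 281.3], [358.0, 300.3], [287.9, 306.9]]
pack nest mm [28.  -0.7] short 7.0 phi rad 0.015
shift cm [0. 0. 0.] turn [ 0.003 -0.033 -0.024] yaw now 8.75 F [-13.3   1.6  -3.8] t 22.78 tcp [0.5615 0.0576 0.0557]
```

View pics/scene10c.png

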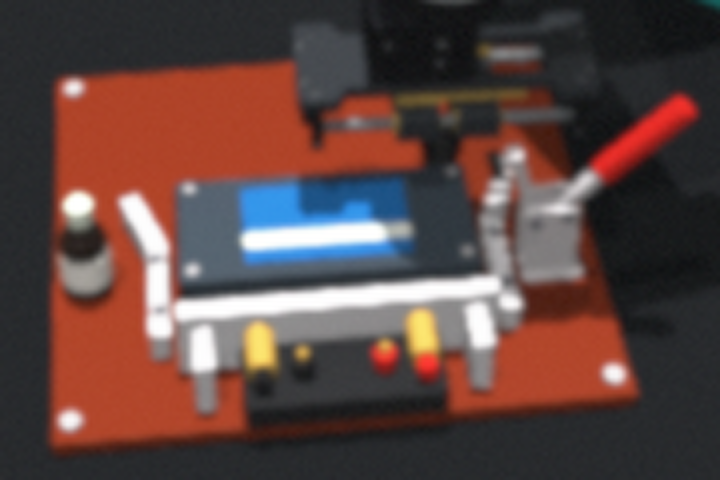

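>>> step_arm(moves=[[[0,0.002,0,0.06,-0.02,0,0],[0,0.005,0,0.12,-0.04,0,0],[0,0.008,0,0.18,-0.06,0,0],[0,0.01,0,0.24,-0.08,0,0],[0,0.012,0,0.3,-0.1,0,0]]])

```text
time_s: 23.2
tcp_pos: [0.5637, 0.0579, 0.0564]
ee_rot: [[0.99, -0.025, -0.14], [0.14, -0.007, 0.99], [-0.026, -1.0, -0.004]]
wrist_force: [-12.7, 0.6, -4.2]
gripper_width: 0.005
```

>>> step_arm(moves=[[[0,0.002,0,0.05,-0.02,0,0],[0,0.005,0,0.1,-0.04,0,0],[0,0.008,0,0.15,-0.06,0,0],[0,0.01,0,0.2,-0.08,0,0],[0,0.012,0,0.25,-0.1,0,0]]])

```text
time_s: 23.62
tcp_pos: [0.5658, 0.0582, 0.0571]
ee_rot: [[0.991, -0.026, -0.128], [0.128, -0.008, 0.992], [-0.027, -1.0, -0.004]]
wrist_force: [-15.4, 0.8, -5.3]
gripper_width: 0.008
```

```bash
python3 - <<'E'
from h import *
from station import r,optics
c=snap(optics,"scene","11"); d=snap(optics,"side","11")
crop(c,240,240,420,360,4,"scene11c.png"); crop(d,310,170,450,290,5,"side11c.png")
s=r.sense();delta(s,s["tcp_pos"],10.65)
E
```

```text
shift cm [0. 0. 0.] turn [ 0.003 -0.057 -0.027] yaw now 7.37 F [-13.9   0.6  -5.2] t 23.72 tcp [0.5658 0.0582 0.0571]
```

View pics/scene11c.png

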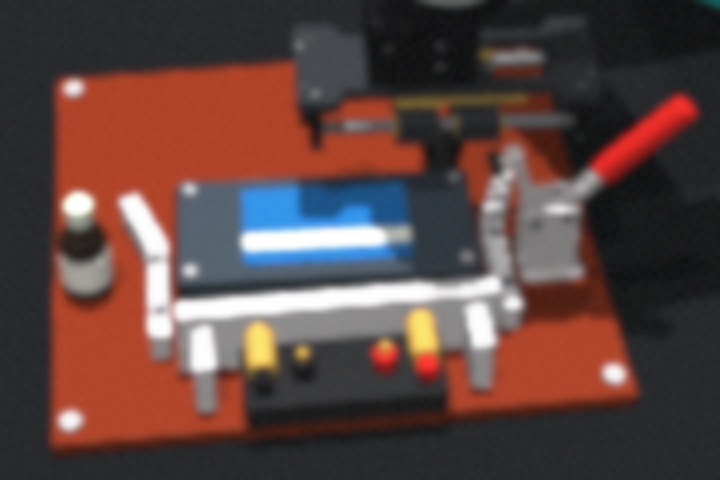

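View pics/side11c.png

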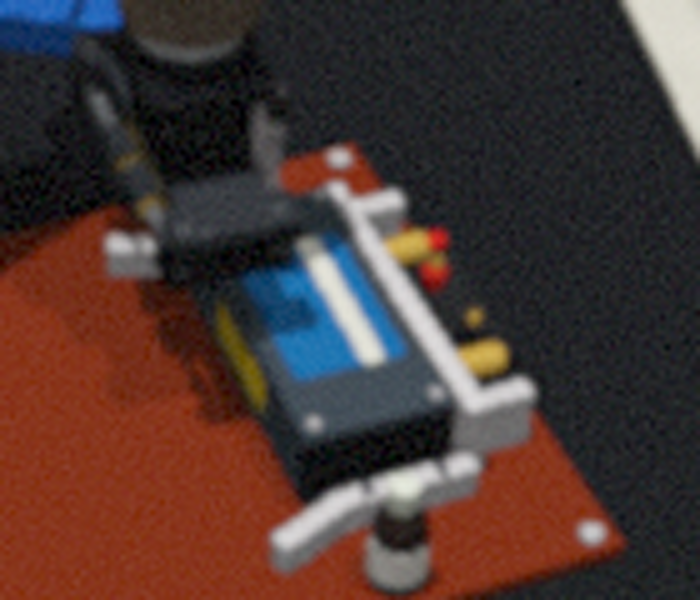

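```bash
python3 - <<'E'
from h import *
packscene(load("scene11"),[(189,188),(453,177),(467,255),(190,270)])
E
```

```text
[ 0.6336 -0.0126] [0.0714 0.1722] [8.45 8.27] [[286.9, 286.9], [353.1, 283.7], [356.5, 303.6], [287.1, 307.1]]
pack nest mm [33.3 -2. ] short 1.7 phi rad -0.041
```

>>> step_arm(moves=[[[0,0,0,0.02,-0.01,0,0],[0,0,0,0.04,-0.02,0,0],[0,0,0,0.06,-0.03,0,0],[0,0,0,0.08,-0.04,0,0],[0,0,0,0.1,-0.05,0,0]]])

```text
time_s: 24.13
tcp_pos: [0.5658, 0.0582, 0.0572]
ee_rot: [[0.991, -0.028, -0.128], [0.128, -0.008, 0.992], [-0.029, -1.0, -0.004]]
wrist_force: [-16.1, 0.9, -5.8]
gripper_width: 0.005
```

>>> step_arm(moves=[[[0,0,0,-1,0,0,0],[0,0,0,-2.5,0,0,0],[0,0,0,-4,0,-0.5,0],[0,0,0,-4,0,-3,0],[0,0,0,-4,0,-6,0]]])

```text
time_s: 24.55
tcp_pos: [0.5457, -0.0032, 0.0632]
ee_rot: [[0.991, -0.0, -0.136], [0.136, -0.002, 0.991], [-0.001, -1.0, -0.002]]
wrist_force: [1.1, -0.1, 0.2]
gripper_width: 0.005
```

```bash
python3 - <<'E'
from h import *
from station import r
o=np.array([.6336,-.0126]);y=np.radians(8.3)
delta(r.sense(),[*n2w((-.080,-.084),o,y),.052],8.3)
E
```

```text
shift cm [  0.66   1.15 -10.59] turn [ 0.002 -0.009 -0.001] yaw now 7.8 F [ 1.1 -0.1  0.2] t 24.55 tcp [ 0.5457 -0.0032  0.0632]
```

>>> step_arm(moves=[[[0,0,0,0,0,-3.4,0],[0,0,0,0,0,-6.8,0],[0,0,0,0,0.6,-10.1,0],[0,-0.009,0,0.3,1.1,-10.1,0],[0,-0.009,0,0.6,1.1,-10.1,0]]])

```text
time_s: 24.97
tcp_pos: [0.5644, -0.1052, 0.051]
ee_rot: [[0.991, -0.003, -0.137], [0.137, -0.003, 0.991], [-0.003, -1.0, -0.002]]
wrist_force: [-0.4, -0.6, -0.4]
gripper_width: 0.009
```

```bash
python3 - <<'E'
from h import *
from station import r
o=np.array([.6336,-.0126]);y=np.radians(8.3)
delta(r.sense(),[*n2w((-.057,-.084),o,y),.052],8.3)
E
```

```text
shift cm [ 2.48 -0.11 -0.22] turn [ 0.002 -0.007 -0.003] yaw now 7.89 F [-0.4 -0.6 -0.4] t 24.97 tcp [ 0.5644 -0.1052  0.051 ]
```

>>> step_arm(moves=[[[0,0,0,0.5,0,-0.2,0],[0,0,0,1,0,-0.2,0],[0,0,0,1.5,0,-0.2,0],[0,0,0,1.9,0,-0.2,0],[0,-0.007,0,2.1,0,-0.2,0]]])

```text
time_s: 25.38
tcp_pos: [0.5863, -0.1015, 0.0518]
ee_rot: [[0.989, -0.002, -0.149], [0.149, -0.003, 0.989], [-0.003, -1.0, -0.002]]
wrist_force: [-0.1, 0.6, 0.3]
gripper_width: 0.003
```

>>> step_arm(moves=[[[0,0,0,0.1,0,0,0],[0,0,0,0.2,0,0,0],[0,0,0,0.3,-0.05,0,0],[0,0,0,0.4,-0.1,0,0],[0,0,0,0.5,-0.15,0,0]]])

```text
time_s: 25.8
tcp_pos: [0.5892, -0.1018, 0.0528]
ee_rot: [[0.989, -0.005, -0.147], [0.147, -0.003, 0.989], [-0.006, -1.0, -0.002]]
wrist_force: [-2.1, -0.5, -0.2]
gripper_width: 0.006
```

>>> step_arm(moves=[[[0,0,0,0.1,-0.05,0,0],[0,0,0,0.2,-0.1,0,0],[0,0,0,0.3,-0.15,0,0],[0,0,0,0.4,-0.2,0,0],[0,0,0,0.5,-0.25,0,0]]])

```text
time_s: 26.22
tcp_pos: [0.5892, -0.1017, 0.053]
ee_rot: [[0.989, -0.017, -0.145], [0.145, -0.003, 0.989], [-0.017, -1.0, -0.0]]
wrist_force: [-8.9, -2.1, -4.0]
gripper_width: 0.005
```

>>> step_arm(moves=[[[0,0,0,0.08,-0.03,0,0],[0,0,0,0.16,-0.06,0,0],[0,-0.005,0,0.24,-0.09,0,0],[0,-0.007,0,0.32,-0.12,0,0],[0,-0.01,0,0.4,-0.15,0,0]]])

```text
time_s: 26.63
tcp_pos: [0.5892, -0.1018, 0.0531]
ee_rot: [[0.988, -0.026, -0.154], [0.154, -0.003, 0.988], [-0.026, -1.0, 0.001]]
wrist_force: [-13.9, -4.4, -2.5]
gripper_width: 0.004
```

>>> step_arm(moves=[[[0,-0.004,0,0.08,-0.03,0,0],[0,-0.008,0,0.16,-0.06,0,0],[0,-0.012,0,0.24,-0.08,0,0],[0,-0.016,0,0.32,-0.1,0,0],[0,-0.02,0,0.4,-0.12,0,0]]])

```text
time_s: 27.05
tcp_pos: [0.5927, -0.1017, 0.0538]
ee_rot: [[0.985, -0.027, -0.173], [0.173, -0.004, 0.985], [-0.027, -1.0, 0.001]]
wrist_force: [-14.2, -6.0, -4.4]
gripper_width: 0.003
```

Roughly 2.5 mm remain; smaller steps.

>>> step_arm(moves=[[[0,0,0,0.03,-0.02,-0.01,0],[0,0,0,0.06,-0.04,-0.02,0],[0,0,0,0.09,-0.06,-0.03,0],[0,0,0,0.12,-0.08,-0.04,0],[0,0,0,0.15,-0.1,-0.05,0]]])

```text
time_s: 27.47
tcp_pos: [0.5943, -0.1015, 0.0545]
ee_rot: [[0.985, -0.027, -0.173], [0.173, -0.003, 0.985], [-0.027, -1.0, 0.002]]
wrist_force: [-12.7, -3.7, -4.7]
gripper_width: 0.009
```

>>> step_arm(moves=[[[0,0,0,0.03,-0.02,0,0],[0,0,0,0.06,-0.03,0,0],[0,0,0,0.09,-0.04,0,0],[0,0,0,0.12,-0.05,0,0],[0,0,0,0.15,-0.06,0,0]]])

```text
time_s: 27.88
tcp_pos: [0.5954, -0.1015, 0.055]
ee_rot: [[0.984, -0.028, -0.173], [0.173, -0.003, 0.985], [-0.028, -1.0, 0.002]]
wrist_force: [-14.0, -5.2, -5.1]
gripper_width: 0.008
```

>>> step_arm(moves=[[[0,0,0,0.03,-0.02,0,0],[0,0,0,0.06,-0.03,0,0],[0,0,0,0.09,-0.04,0,0],[0,0,0,0.12,-0.05,0,0],[0,0,0,0.12,-0.06,0,0]]])

```text
time_s: 28.3
tcp_pos: [0.5961, -0.1013, 0.0553]
ee_rot: [[0.984, -0.029, -0.173], [0.173, -0.003, 0.985], [-0.029, -1.0, 0.002]]
wrist_force: [-13.4, -5.0, -5.6]
gripper_width: 0.009
```

```bash
python3 - <<'E'
from h import *
from station import r,optics
c=snap(optics,"scene","12"); d=snap(optics,"side","12")
crop(c,240,240,420,360,4,"scene12c.png"); crop(d,310,170,450,290,5,"side12c.png")
s=r.sense();delta(s,s["tcp_pos"],10.65); print(w2n(s["tcp_pos"])*1e3)
E
```

```text
shift cm [0. 0. 0.] turn [-0.002 -0.012 -0.029] yaw now 9.98 F [-14.5  -4.   -5.2] t 28.4 tcp [ 0.5962 -0.1013  0.0554]
[-21.43551913 -82.50009019]
```

View pics/scene12c.png

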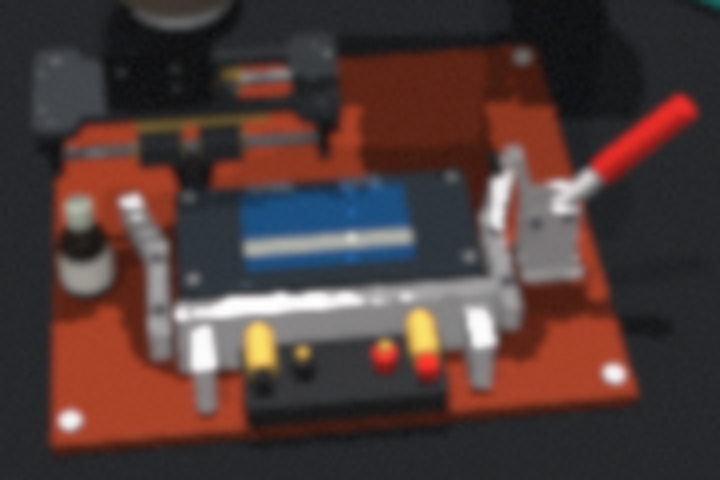

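View pics/side12c.png

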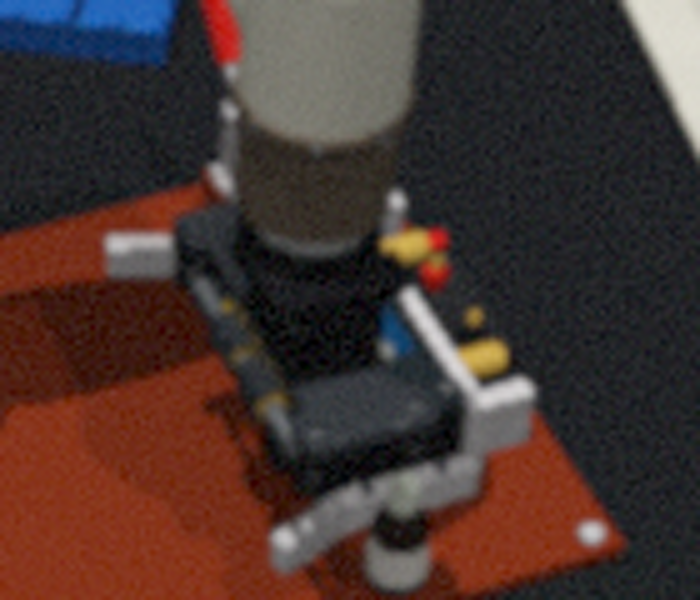

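```bash
python3 - <<'E'
from h import *
packscene(load("scene12"),[(190,197),(452,176),(469,256),(193,279)])
E
```

```text
[ 0.6371 -0.0119] [0.0711 0.1719] [11.16 10.75] [[286.6, 288.8], [352.4, 283.8], [357.3, 303.4], [287.8, 309.2]]
pack nest mm [36.9 -2. ] short -1.9 phi rad 0.003
```

>>> step_arm(moves=[[[0,0,0,0.03,-0.02,0,0],[0,0,0,0.06,-0.03,0,0],[0,0,0,0.09,-0.04,0,0],[0,0,0,0.12,-0.05,0,0],[0,0,0,0.12,-0.06,0,0]]])

```text
time_s: 28.82
tcp_pos: [0.5962, -0.1013, 0.0555]
ee_rot: [[0.984, -0.032, -0.173], [0.173, -0.003, 0.985], [-0.032, -0.999, 0.002]]
wrist_force: [-15.4, -4.9, -5.7]
gripper_width: 0.005
```

>>> step_arm(moves=[[[0,0,0,-1,0,0,0],[0,0,0,-2,0,0,0],[0,0,0,-3,0,0.5,0],[0,0,0,-3,0,3,0],[0,0,0,-3,0,6,0]]])

```text
time_s: 29.23
tcp_pos: [0.5695, -0.0459, 0.0623]
ee_rot: [[0.985, 0.002, -0.174], [0.174, -0.002, 0.985], [0.001, -1.0, -0.002]]
wrist_force: [0.8, 0.7, 0.9]
gripper_width: 0.001
```

```bash
python3 - <<'E'
from h import *
from station import r
delta(r.sense(),[*n2w((-.042,.083)),.052],10.65)
E
```

```text
shift cm [-0.58  1.   10.61] turn [ 0.002 -0.011  0.001] yaw now 10.04 F [0.8 0.7 0.9] t 29.23 tcp [ 0.5695 -0.0459  0.0623]
```

>>> step_arm(moves=[[[0,0,0,0,0,3.4,0],[0,0,0,0,0,6.8,0],[0,0,0,0,0.5,10.1,0],[0,-0.011,0,0,1,10.1,0],[0,-0.011,0,0.3,1,10.1,0]]])

```text
time_s: 29.65
tcp_pos: [0.5536, 0.0565, 0.0512]
ee_rot: [[0.981, -0.001, -0.192], [0.192, -0.002, 0.981], [-0.002, -1.0, -0.001]]
wrist_force: [0.3, -0.0, 0.3]
gripper_width: 0.003
```

```bash
python3 - <<'E'
from h import *
from station import r,optics
c=snap(optics,"scene","13")
crop(c,240,240,420,360,4,"scene13c.png")
delta(r.sense(),[*n2w((-.022,.083)),.052],10.65)
E
```

```text
shift cm [ 1.12 -0.05  0.35] turn [ 0.002  0.005 -0.001] yaw now 10.95 F [0.8 0.1 1. ] t 29.7 tcp [0.5548 0.0557 0.0515]
```

View pics/scene13c.png

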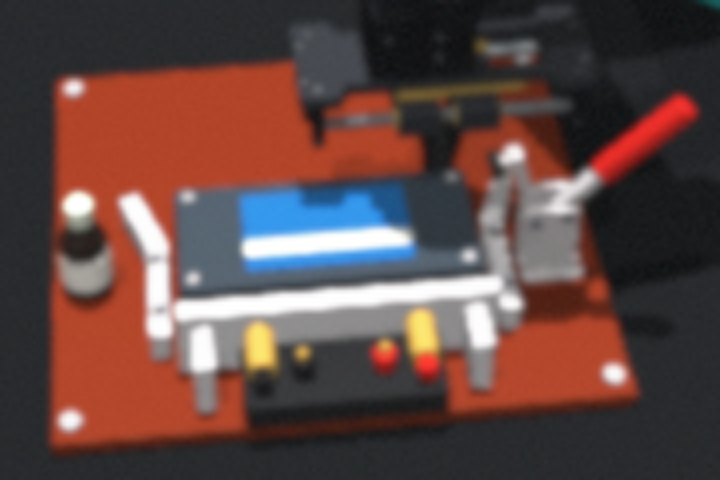

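>>> step_arm(moves=[[[0,0,0,0.2,0,0.1,0],[0,0,0,0.4,0,0.2,0],[0,0,0,0.6,0,0.3,0],[0,0,0,0.8,0,0.3,0],[0,0,0,0.9,0,0.3,0]]])

```text
time_s: 30.12
tcp_pos: [0.5622, 0.0586, 0.0508]
ee_rot: [[0.982, -0.003, -0.187], [0.187, -0.003, 0.982], [-0.003, -1.0, -0.002]]
wrist_force: [-0.1, -0.2, -0.5]
gripper_width: 0.004
```

>>> step_arm(moves=[[[0,0,0,0.1,0,0,0],[0,0,0,0.2,0,0,0],[0,0,0,0.3,-0.05,0,0],[0,0,0,0.4,-0.1,0,0],[0,0,0,0.5,-0.15,0,0]]])

```text
time_s: 30.53
tcp_pos: [0.5656, 0.0597, 0.0518]
ee_rot: [[0.982, -0.006, -0.187], [0.187, -0.003, 0.982], [-0.006, -1.0, -0.002]]
wrist_force: [-2.8, -0.5, -0.8]
gripper_width: 0.004
```

>>> step_arm(moves=[[[0,0,0,0.1,-0.05,0,0],[0,0,0,0.2,-0.1,0,0],[0,0,0,0.3,-0.15,0,0],[0,0,0,0.4,-0.2,0,0],[0,0,0,0.45,-0.25,0,0]]])

```text
time_s: 30.95
tcp_pos: [0.5656, 0.0595, 0.0523]
ee_rot: [[0.982, -0.016, -0.186], [0.186, -0.005, 0.983], [-0.016, -1.0, -0.003]]
wrist_force: [-9.1, -1.3, -2.4]
gripper_width: 0.006
```

>>> step_arm(moves=[[[0,0,0,0.08,-0.03,0,0],[0,0,0,0.16,-0.06,0,0],[0,0,0,0.24,-0.09,0,0],[0,0,0,0.32,-0.12,0,0],[0,0,0,0.36,-0.15,0,0]]])

```text
time_s: 31.37
tcp_pos: [0.5656, 0.0594, 0.0524]
ee_rot: [[0.982, -0.024, -0.185], [0.185, -0.007, 0.983], [-0.024, -1.0, -0.003]]
wrist_force: [-14.6, 0.7, -2.6]
gripper_width: 0.002
```

>>> step_arm(moves=[[[0,0,0,0.02,-0.01,0,0],[0,0,0,0.04,-0.02,0,0],[0,0,0,0.06,-0.03,0,0],[0,0,0,0.08,-0.04,0,0],[0,0,0,0.1,-0.05,0,0]]])

```text
time_s: 31.78
tcp_pos: [0.5656, 0.0594, 0.0525]
ee_rot: [[0.982, -0.026, -0.185], [0.185, -0.007, 0.983], [-0.026, -1.0, -0.003]]
wrist_force: [-15.0, 0.9, -3.2]
gripper_width: 0.001
```

>>> step_arm(moves=[[[0,0,0,0.03,-0.02,0,0],[0,0,0,0.06,-0.03,0,0],[0,0,0,0.09,-0.04,0,0],[0,0,0,0.12,-0.05,0,0],[0,0,0,0.12,-0.06,0,0]]])

```text
time_s: 32.2
tcp_pos: [0.5657, 0.0594, 0.0526]
ee_rot: [[0.982, -0.028, -0.184], [0.184, -0.008, 0.983], [-0.029, -1.0, -0.003]]
wrist_force: [-15.5, 0.8, -3.9]
gripper_width: 0.003
```

>>> step_arm(moves=[[[0,0,0,-1,0,0,0],[0,0,0,-2.5,0,0,0],[0,0,0,-4.5,0,0,0],[0,0,0,-7,-2,0,0],[0,0,0,-9,-5,0,0]]])

```text
time_s: 32.62
tcp_pos: [0.4858, 0.0443, 0.1057]
ee_rot: [[0.982, -0.009, -0.187], [0.187, -0.005, 0.982], [-0.01, -1.0, -0.003]]
wrist_force: [0.6, -0.2, 1.7]
gripper_width: 0.007
```

>>> step_arm(moves=[[[0,0,0,0,-3,0,0],[0,0,0,0,-6,0,0],[0,0,0,0,-9,0,0],[0,0,0,0,-12,0,0],[0,0,0,0,-14,0,0]]])

```text
time_s: 33.03
tcp_pos: [0.4906, 0.0459, 0.2518]
ee_rot: [[0.982, 0.004, -0.189], [0.189, -0.001, 0.982], [0.004, -1.0, -0.002]]
wrist_force: [0.4, -0.8, -0.4]
gripper_width: 0.005
```

```bash
python3 - <<'E'
from h import *
from station import r,optics
c=snap(optics,"scene","14"); d=snap(optics,"side","14")
crop(c,240,240,420,360,4,"scene14c.png"); crop(d,300,150,440,290,4.2,"side14c.png")
s=r.sense();delta(s,s["tcp_pos"],10.65)
E
```

```text
shift cm [0. 0. 0.] turn [0.001 0.004 0.008] yaw now 10.88 F [ 0.  -0.4 -0.6] t 33.13 tcp [0.4919 0.0463 0.2526]
```

View pics/scene14c.png

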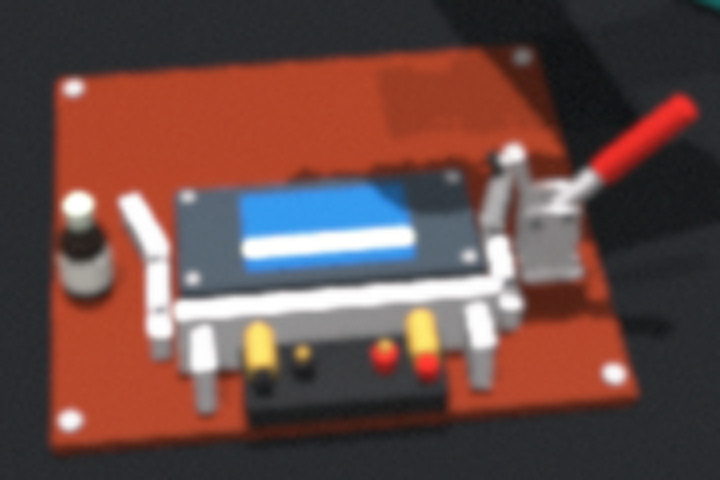

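View pics/side14c.png

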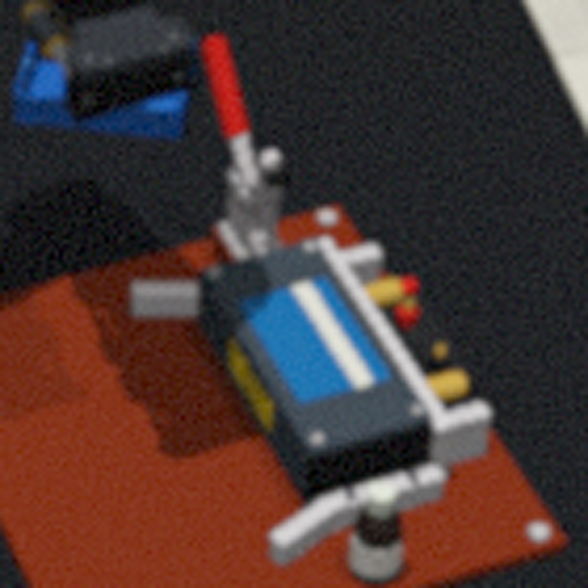

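```bash
python3 - <<'E'
from h import *
from station import r
packscene(load("scene14"),[(189,196),(453,177),(469,256),(192,279)])
d=load("side14"); q=cen(d,np.array([(317,438),(214,272),(307,247),(417,411)])/4.2+[300,150],3)
P=onz(d,q,.073); rp=rectpose(P); print(rp); o=np.array([.5739,-.0213])+.03*np.array([np.cos(NY),np.sin(NY)]); print(w2n(rp[0],o)*1e3, np.radians(rp[2])-NY)
# grip
piv=n2w((.05,.146)); print("pivot",piv)
for n in("scene14","side14"):
    c=load(n)
    for a in(.8,0):
        g=n2w((.05,.146+.07*np.cos(a))); G=[*g,.093+.07*np.sin(a)]; print(n,a,np.round(G,3),proj(c,G).round(1))
    im=cv2.cvtColor(c["image"],cv2.COLOR_RGB2HSV); b=(slice(255,290),slice(385,418)) if n[1]=="c" else (slice(155,185),slice(345,362))
    h=im[b]; m=((h[...,0]<6)|(h[...,0]>174))&(h[...,1]>200)&(h[...,2]>120); ys,xs=np.nonzero(m); print(n,"red centroid",xs.mean()+b[1].start,ys.mean()+b[0].start,m.sum())
    for t in(.03,.102):
        g=n2w((.05,.146+t*np.cos(.8))); print(proj(c,[*g,.093+t*np.sin(.8)]).round(1))
E
```

```text
[ 0.6371 -0.0121] [0.0714 0.172 ] [10.53 10.51] [[286.5, 288.7], [352.7, 283.8], [356.9, 303.5], [287.7, 309.1]]
pack nest mm [36.8 -2.2] short -1.8 phi rad -0.002
(array([ 0.6401, -0.0109]), array([0.0781, 0.1718]), array([11.05, 11.29]))
[36.98168255 -2.01350508] [0.00698132 0.01117011]
pivot [0.6241566  0.13642552]
scene14 0.8 [0.615 0.184 0.143] [[401.7 273.6]]
scene14 0 [0.611 0.205 0.093] [[408.  287.7]]
scene14 red centroid 400.40361445783134 274.00602409638554 166
[[389.5 283. ]]
[[411.7 265.9]]
side14 0.8 [0.615 0.184 0.143] [[352.6 169.2]]
side14 0 [0.611 0.205 0.093] [[349.5 178.2]]
side14 red centroid 353.0593220338983 169.72881355932202 118
[[356.  182.3]]
[[349.9 158.8]]
```

```bash
python3 - <<'E'
from h import *
from station import r
p=n2w((.05,.146+.060)); print(p)
delta(r.sense(),[*p,.20],10.65)
E
```

```text
[0.61306806 0.19539199]
shift cm [14.67  5.36 12.36] turn [0.001 0.004 0.008] yaw now 10.88 F [ 0.  -0.4 -0.6] t 33.13 tcp [0.4919 0.0463 0.2526]
```

>>> step_arm(moves=[[[0,0,0,2.9,0,2.5,0],[0,0,0,5.8,0,5,0],[0,0,0,8.7,0,7.5,0],[0,0,0,11.6,0,10,0],[0,0,0.008,14.6,0,12.3,0]]])

```text
time_s: 33.55
tcp_pos: [0.61, 0.1954, 0.2463]
ee_rot: [[0.982, -0.011, -0.188], [0.188, -0.004, 0.982], [-0.011, -1.0, -0.002]]
wrist_force: [0.4, -0.1, 0.4]
gripper_width: 0.003
```

>>> step_arm(moves=[[[0,0,0,0,1.5,0,0],[0,0,0,0,3,0,0],[0,0,0,0,4,0,0],[0,0,0,0,4.5,0,0],[0,0,0,0,4.5,0,0]]])

```text
time_s: 33.97
tcp_pos: [0.608, 0.193, 0.2002]
ee_rot: [[0.982, -0.014, -0.188], [0.187, -0.006, 0.982], [-0.014, -1.0, -0.003]]
wrist_force: [-0.3, 0.0, -0.0]
gripper_width: 0.002
```

```bash
python3 - <<'E'
from h import *
from station import r,optics
delta(r.sense(),[.6131,.1954,.19],10.65)
c=snap(optics,"scene","15"); d=snap(optics,"side","15")
crop(c,240,200,440,340,4,"scene15c.png");crop(d,290,100,440,240,4,"side15c.png")
E
```

```text
shift cm [0.56 1.01 0.14] turn [ 0.003  0.003 -0.014] yaw now 10.81 F [-0.3  0.  -0. ] t 33.97 tcp [0.608  0.193  0.2002]
```

View pics/scene15c.png

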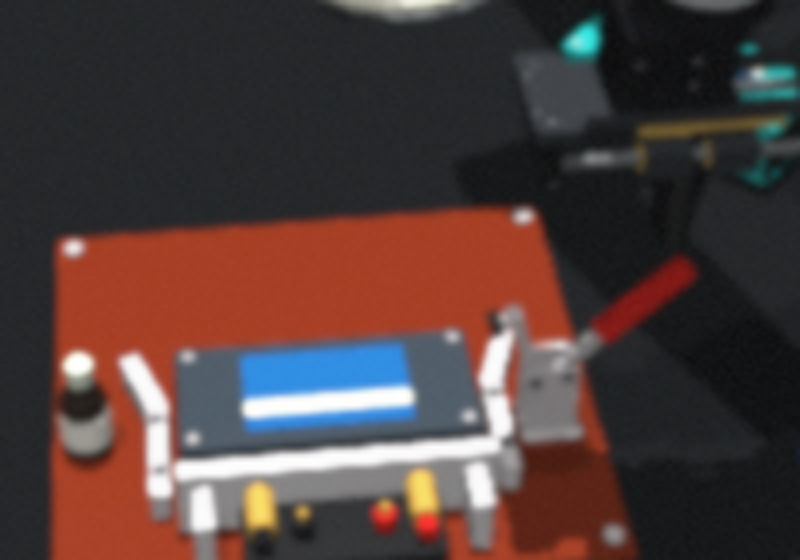

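View pics/side15c.png

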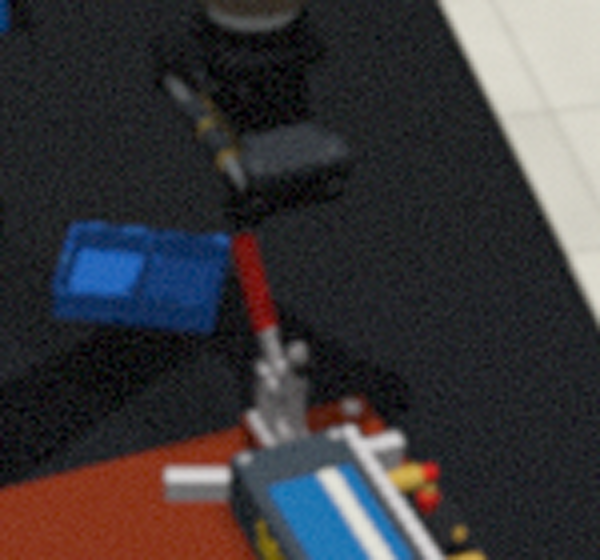

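>>> step_arm(moves=[[[0,0,-0.01,0.3,0.2,-0.3,0],[0,0,-0.014,0.6,0.5,-0.6,0],[0,0,-0.014,0.6,0.8,-0.6,0],[0,0,-0.014,0.6,1.1,-0.6,0],[0,0,-0.014,0.6,1.4,-0.6,0]]])

```text
time_s: 34.48
tcp_pos: [0.6155, 0.1885, 0.1875]
ee_rot: [[0.982, 0.003, -0.187], [0.187, -0.001, 0.982], [0.002, -1.0, -0.002]]
wrist_force: [-0.0, -1.1, 0.1]
gripper_width: 0.005
```

>>> step_arm(moves=[[[0,0,0,0,0.2,0,0],[0,0,0,0,0.4,0,0],[0,0,0,0,0.6,0,0],[0,0,0,0,0.8,0,0],[0,0,0,0,1.0,0,0]]])

```text
time_s: 34.9
tcp_pos: [0.6157, 0.1888, 0.1777]
ee_rot: [[0.982, 0.003, -0.188], [0.188, -0.002, 0.982], [0.002, -1.0, -0.002]]
wrist_force: [-1.5, -0.8, 2.3]
gripper_width: 0.004
```

>>> step_arm(moves=[[[0,0,0,0,0.2,0,0],[0,0,0,0,0.4,0,0],[0,0,0,0,0.6,0,0],[0,0,0,0,0.8,0,0],[0,0,0,0,1.0,0,0]]])

```text
time_s: 35.32
tcp_pos: [0.6159, 0.1888, 0.1679]
ee_rot: [[0.982, 0.003, -0.188], [0.188, -0.001, 0.982], [0.003, -1.0, -0.002]]
wrist_force: [-0.7, -0.3, 2.1]
gripper_width: 0.013
```

>>> step_arm(moves=[[[0,0,0,0,0.3,0,0],[0,0,0,0,0.6,0,0],[0,0,0,0,0.9,0,0],[0,0,0,0,1.2,0,0],[0,0,0,0,1.5,0,0]]])

```text
time_s: 35.73
tcp_pos: [0.6156, 0.1888, 0.1524]
ee_rot: [[0.982, 0.003, -0.188], [0.188, -0.002, 0.982], [0.002, -1.0, -0.002]]
wrist_force: [-1.3, 1.0, 3.1]
gripper_width: 0.007
```

>>> step_arm(moves=[[[0,0,0,0,0.3,0,0],[0,0,0,0,0.6,0,0],[0,0,0,0,0.9,0,0],[0,0,0,0,1.2,0,0],[0,0,0,0,1.5,0,0]]])

```text
time_s: 36.15
tcp_pos: [0.6157, 0.1888, 0.1375]
ee_rot: [[0.982, 0.003, -0.188], [0.188, -0.001, 0.982], [0.002, -1.0, -0.002]]
wrist_force: [0.5, 0.6, 3.6]
gripper_width: 0.008
```

>>> step_arm(moves=[[[0,0,0,0,0.3,0,0],[0,0,0,0,0.6,0,0],[0,0,0,0,0.9,0,0],[0,0,0,0,1.2,0,0],[0,0,0,0,1.4,0,0]]])

```text
time_s: 36.57
tcp_pos: [0.6157, 0.1888, 0.1233]
ee_rot: [[0.982, 0.002, -0.188], [0.188, -0.002, 0.982], [0.002, -1.0, -0.002]]
wrist_force: [-0.9, 2.2, 1.9]
gripper_width: 0.003
```

>>> step_arm(moves=[[[0,0,0,0,0.2,0,0],[0,0,0,0,0.4,0,0],[0,0,0,0,0.6,0,0],[0,0,0,0,0.8,0,0],[0,0,0,0,0.9,0,0]]])

```text
time_s: 36.98
tcp_pos: [0.6157, 0.1888, 0.1144]
ee_rot: [[0.982, 0.003, -0.188], [0.188, -0.001, 0.982], [0.002, -1.0, -0.002]]
wrist_force: [0.5, 2.5, 3.6]
gripper_width: 0.003
```

```bash
python3 - <<'E'
from h import *
from station import r,optics
s=r.sense();delta(s,s["tcp_pos"],10.65)
c=snap(optics,"scene","16"); d=snap(optics,"side","16")
crop(c,240,200,440,340,4,"scene16c.png");crop(d,290,100,440,240,4,"side16c.png")
E
```

```text
shift cm [0. 0. 0.] turn [0.002 0.003 0.002] yaw now 10.82 F [0.5 2.5 3.6] t 36.98 tcp [0.6157 0.1888 0.1144]
```

View pics/scene16c.png

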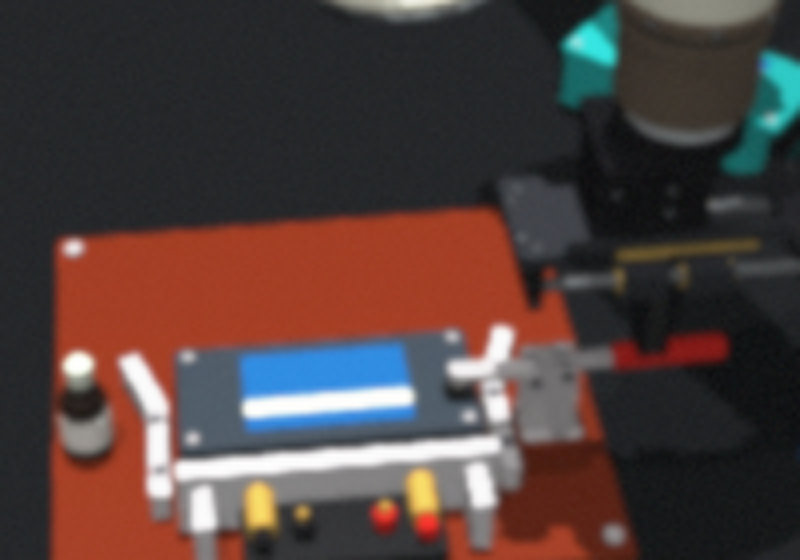

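>>> step_arm(moves=[[[0,0,0,0,0.08,0,0],[0,0,0,0,0.16,0,0],[0,0,0,0,0.24,0,0],[0,0,0,0,0.32,0,0],[0,0,0,0,0.4,0,0]]])

```text
time_s: 37.5
tcp_pos: [0.6157, 0.1886, 0.1125]
ee_rot: [[0.982, 0.003, -0.188], [0.188, -0.002, 0.982], [0.003, -1.0, -0.002]]
wrist_force: [-5.4, 1.8, 13.7]
gripper_width: 0.004
```

>>> step_arm(moves=[[[0,0,0,0,0.08,0,0],[0,0,0,0,0.16,0,0],[0,0,0,0,0.24,0,0],[0,0,0,0,0.32,0,0],[0,0,0,0,0.32,0,0]]])

```text
time_s: 37.92
tcp_pos: [0.6158, 0.1887, 0.1123]
ee_rot: [[0.982, 0.004, -0.189], [0.189, -0.002, 0.982], [0.004, -1.0, -0.003]]
wrist_force: [-8.2, 2.0, 21.2]
gripper_width: 0.007
```

At the end stop (TCP 0.1123 vs predicted 0.1125). Retreat straight up, then clear and check.

>>> step_arm(moves=[[[0,0,0,0,-0.4,0,0],[0,0,0,0,-1.5,0,0],[0,0,0,0,-4,0,0],[0,0,0,0,-7,0,0],[0,0,0,0,-10,0,0]]])

```text
time_s: 38.33
tcp_pos: [0.6145, 0.1877, 0.2071]
ee_rot: [[0.982, -0.002, -0.187], [0.187, -0.004, 0.982], [-0.002, -1.0, -0.004]]
wrist_force: [0.7, 0.4, 0.2]
gripper_width: 0.007
```

>>> step_arm(moves=[[[0,0,0,-2,-3,0,0],[0,0,0,-5,-5,0,0],[0,0,0,-8,-6,0,0],[0,0,0,-11,-7,0,0],[0,0,0,-14,-7,0,0]]])

```text
time_s: 38.75
tcp_pos: [0.4771, 0.1618, 0.2787]
ee_rot: [[0.982, 0.004, -0.187], [0.187, -0.001, 0.982], [0.004, -1.0, -0.002]]
wrist_force: [0.2, 0.6, 0.0]
gripper_width: 0.003
```

>>> step_arm(moves=[[[0,0,0,-1,0,0,0],[0,0,0,-1,0,0,0],[0,0,0,-1,0,0,0],[0,0,0,-1,0,0,0],[0,0,0,-1,0,0,0]]])

```text
time_s: 39.17
tcp_pos: [0.4688, 0.1608, 0.2764]
ee_rot: [[0.982, 0.001, -0.187], [0.187, -0.003, 0.982], [0.001, -1.0, -0.003]]
wrist_force: [0.2, 0.7, 0.3]
gripper_width: 0.003
```

```bash
python3 - <<'E'
from h import *
from station import r,optics
s=r.sense();delta(s,s["tcp_pos"],10.65)
c=snap(optics,"scene","17"); d=snap(optics,"side","17")
crop(c,240,220,440,360,4,"scene17c.png");crop(d,290,130,440,280,4,"side17c.png")
c0=load("scene14")
packscene(c,[(189,196),(453,177),(469,256),(192,279)])
for t in(.03,.07,.102): print(proj(c,[*n2w((.05,.146+t)),.093]).round(1), (proj(c,[*n2w((.05,.146+t)),.093])-[240,220])*4)
E
```

```text
shift cm [0. 0. 0.] turn [0.003 0.002 0.001] yaw now 10.79 F [0.2 0.7 0.3] t 39.17 tcp [0.4688 0.1608 0.2764]
[ 0.637  -0.0122] [0.0715 0.1718] [10.61 10.56] [[286.5, 288.7], [352.5, 283.7], [356.9, 303.6], [287.7, 309.1]]
pack nest mm [36.7 -2.3] short -1.7 phi rad -0.001
[[392.4 289. ]] [[609.53928138 275.81666584]]
[[408.  287.7]] [[672.1833282  270.86647669]]
[[420.5 286.7]] [[722.0748103  266.92400672]]
```

View pics/scene17c.png

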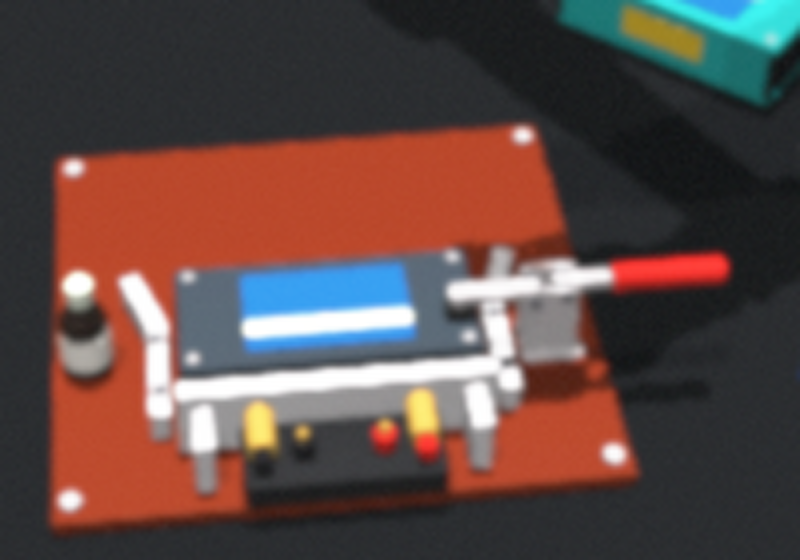

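View pics/side17c.png

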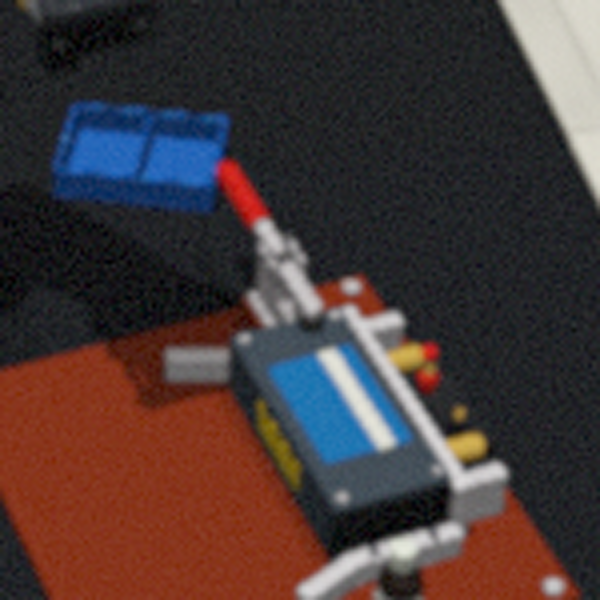

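View pics/scene17.png

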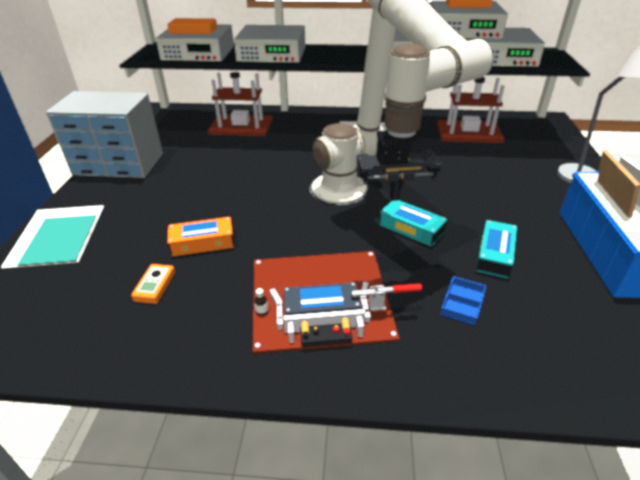

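```bash
python3 -c "
from station import r
print(r.finish_job())"
```

```text
the job is handed in; nothing more can be done
None
```

I walked the pack into the nest with alternating right and left corner pushes, then pressed the red handle down to its stop. I backed off and handed the job in at about 39 s. `r.finish_job()` reports no verdict, so the checks below are my own.

- **Forces:** The highest push on the pack that I read was about 18 N. I only had force readings at the end of each call, so a short peak in between could have gone unseen.
- **Pack home:** Neither corner moved any further at about 15–17 N. In the last camera check it stood square to within 0.001 rad. The camera put it about 1.8 mm past home, which can't be real since it would be inside the stop plate; I take that as a camera offset.
- **Probes:** I could not see them directly. That both are fully pressed follows from the pack lying against the stop plate at both ends.
- **Clamp:** I closed it only after the pack was home. The handle stopped with the tool at 112.3 mm (I expected 112.5 mm). It looks level in the last picture, with the clamp's foot on the pack, and the pack did not shift.
- **Other things:** The bottle, tester and tray look to be where they started, and the gripper is clear of everything.

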